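Park four bench tools on their outline boards

TASK

Tidy the joiner's bench: put the block plane, the sanding block, the wax tin and the marking gauge each upright on the white board whose black painted outline has its shape, covering that outline squarely (end for end does not matter). Set each one down rather than dropping it, and leave the amber jar standing where it is.

Things in the scene. Friction and masses are not known exactly. Their poses are not given: they have to be found in the camera images.
- plane: Block plane (small hand plane): dark steel body 140 long x 46 wide x 24 mm high with straight upright sides and half-round ends, on it a sloping brass lever cap and a small wooden knob (46 mm high in all), about 0.6 kg. Grip it across its 46 mm width, on the steel body. Origin at the centre of its underside, z up. x along its length (knob towards +x), y across it.
- sanding_block: Cork sanding block with a red abrasive face below: 100 long x 56 wide x 36 mm high, about 0.12 kg. Grip it across its 56 mm width. Origin at the centre of its underside, z up. x along its length, y across it.
- wax_tin: Round steel tin of wax with a green lid and a paper disc on top: 58 mm diameter, 32 mm high, about 0.15 kg. Origin at the centre of its underside, z up.
- gauge: Wooden marking gauge, a cross from above: pale beam 150 x 18 x 18 mm lying on the bench; at its middle a dark fence 26 thick (along the beam), 54 wide across it, 36 mm high, with a brass screw on top (46 mm high in all), about 0.18 kg. Grip the fence across its 54 mm width. Origin at the centre of its underside, z up. x along the beam, y across it.
- board_plane: White flat board, 170 x 80 x 6 mm, fixed to the bench, with a black painted outline of the block plane: long with half-round ends, 142 x 48 mm. Origin at the centre of its underside (6 mm below its top face), under the middle of the outline; x along its 170 mm length, z up.
- board_block: White flat board, 170 x 80 x 6 mm, fixed to the bench, with a black painted outline of the sanding block: a plain rectangle 102 x 58 mm. Origin at the centre of its underside (6 mm below its top face), under the middle of the outline; x along its 170 mm length, z up.
- board_tin: White flat board, 170 x 80 x 6 mm, fixed to the bench, with a black painted outline of the wax tin: a disc of 60 mm diameter. Origin at the centre of its underside (6 mm below its top face), under the middle of the outline; x along its 170 mm length, z up.
- board_gauge: White flat board, 170 x 80 x 6 mm, fixed to the bench, with a black painted outline of the marking gauge: a cross, 152 x 20 mm crossed at its middle by 28 x 56 mm. Origin at the centre of its underside (6 mm below its top face), under the middle of the outline; x along its 170 mm length, z up.
- jar: Small amber glass jar with a yellow cap, 42 mm diameter, 55 mm high, loose, standing in the midst of tools and boards; not to be moved. Origin at the centre of its underside, z up.

How it is judged:
By the outcome, as a careful person would: the job done as asked, in the order asked, and still so for the second after the job is handed in, with the robot touching nothing.
It also fails if it takes over 109 s, if anything falls off the work surface, if the arm or the gripper's body presses on something with over 40 N, if the wrist force passes 120 N, or if a joint passes its speed limit or range.

ROBOT

A 7-joint arm with a two-finger parallel gripper is mounted at the origin on the work surface. World frame = base frame: x ahead of the robot, y to its left, z up, the work surface at z = 0. Lengths are in mm, angles in rad, forces in N, time in s.
With the tool pointing down it reaches from about 400 to 875 mm from the base axis. Payload 4.4 kg.
Tool frame: the origin (TCP) lies at the very end of the fingers, on their centre line; the grasp point (between the pads) lies 19 mm behind it; z points along the fingers, x is the direction in which the jaws open and shut, and the axes are right-handed (so a half turn about z gives the same grasp; the last joint's range is limited). The gripper opens to 85 mm and grips with 20 to 120 N. Pads are 22 mm wide; open, the fingers measure 114 mm over their backs; the gripper's body (76 mm by 85 mm) begins 54 mm behind the grasp point. The pads swing forward as they close: fully open they stand 13 mm farther back than shut.
Start: joints at [-1.265, 0.628, 0.038, 1.517, -0.027, 0.996, -0.02], TCP at [236.118, 605.612, 231.313] pointing down, gripper open.
Joint ranges: [-3.06, 3.06], [-0.37, 2.12], [-1.25, 1.32], [0.18, 2.47], [-1.1, 4.24], [0.23, 1.98], [-2.94, 2.94]. Speed limits (rad/s): [2.57, 2.57, 3.14, 3.14, 3.14, 3.14, 3.14].

INTERFACE

Orientations are given as [roll, pitch, yaw] about the fixed x, y, z axes, in that order (R = Rz(yaw) Ry(pitch) Rx(roll)).
In Python, from cell import telemetry, get_image, get_calibration, ctrl gives the robot as it stands. The module is installed in compiled form; this text tells all that it offers.
- The arm moves only by the tool arm_command, never from a script. Its arguments are lists of equal length, an entry for each row: "rot": the turn, a rotation vector about the world's x, y, z in degrees, a list of three; "slide": the shift along the world's x, y, z in mm, a list of three; "gripper": the finger opening in mm, from 0 to 85.4. A call has 1 to 5 rows; each row shifts and turns the pose as measured when the row begins; what a row does not reach is not made up. A row lasts 1/12 s, in which the tool goes at most 41.7 mm and 7.16 degrees, less where a joint would pass 70% of its speed; a pose out of reach is approached as far as the arm can. A call with a gripper value outside its range is refused whole. The fingers move at their own pace and stop on an object; the grip force is fixed at half the most. Time passes only in rows, so rows that do not move let the fingers close. It gives the time, the measured TCP pose, the force and the opening at its end, in the units of the state.
- telemetry.read_state(): the state, without advancing time (a new reading comes with each control period).
- get_image(name): name is "scene" or "top" or "wrist"; returns (picture, depth): 480x640x3 uint8, red, green, blue; 480x640 float32, mm along the optical axis (not along the pixel's ray), 0 where there is no reading.
- get_calibration(name): a dict with "fx", "fy", "cx", "cy" (pixels), "xyz" and "attitude" of the camera in the world. Camera axes: x right, y up, looking along -z (the intrinsics and any distortion apply to the point x, -y, -z); pixel columns grow to the right and rows downward; lengths in mm; the calibration is good to about 2 mm. A picture is of the moment at which its call begins: read the wrist's pose just before it. get_calibration takes no time and is no camera call; for the wrist camera it gives the pose at the moment of the call.
- ctrl.finish_job(): hands the job in, once; it reports no verdict.
The state is a dict: "clock": time; "qpos": joint angles; "qd": joint speeds; "tau": joint torques, N m; "eef_pos": TCP position; "tool_rot": TCP orientation; "force": force on the tool from outside, world axes, zero at the start; "torque": the same for the moment, N m; "width": finger opening in mm.
Only numpy, scipy, OpenCV 4.12 (cv2) and the standard library are available. Lean on these libraries where they do the work, as an engineer would, in place of code of your own. Each camera call takes 0.05 s, during which the arm holds its last target.

## Working session

There is one attempt and no reset: what is moved stays moved. The work goes in short steps, Python scripts to look and compute and a tool call to move; the robot and the scene stay as the last step left them, time stands still between calls to the robot, and variables do not carry over. Pictures are saved under pics/ and viewed, and the job is handed in when it is done.

Besides the shell and the picture viewer there is one more tool, called after ">>>" in YAML: its name, and indented under it one key for each argument. arm_command: Moves the arm, as the interface text tells. Its arguments: {"type":"object","properties":{"rot":{"type":"array"},"slide":{"type":"array"},"gripper":{"type":"array"}},"required":["rot","slide","gripper"]}

```bash
mkdir -p pics; ls; python3 - <<'E'
from cell import telemetry, get_image, get_calibration
import cv2,numpy as np
for n in ["scene","top"]:
    p,d=get_image(n); cv2.imwrite(f"pics/{n}0.png",p[...,::-1]); np.savez(f"{n}0.npz",p=p,d=d)
    print(n,get_calibration(n))
print(get_calibration("wrist"))
print(telemetry.read_state())
E
```

```text
pics
scene {'fx': 601.5854429759518, 'fy': 601.5854429759518, 'cx': 309.07489822493926, 'cy': 244.19924996378276, 'xyz': array([1336.35955349,  654.14668047,  799.89848894]), 'attitude': array([ 0.93708591, -0.01665811,  2.26539699])}
top {'fx': 434.2710863794768, 'fy': 434.2710863794768, 'cx': 318.1521165940277, 'cy': 235.1614095541632, 'xyz': array([ 428.15055037,  -22.52071784, 1074.8846192 ]), 'attitude': array([ 0.09092436,  0.02114084, -1.58048448])}
{'fx': 423.6958650165617, 'fy': 423.6958650165617, 'cx': 326.62945439713536, 'cy': 255.59075063014382, 'xyz': array([159.49933964, 635.4536931 , 373.08124044]), 'attitude': array([-0.32366728,  0.00255232,  1.19976385])}
{'clock': 0.1, 'qpos': array([-1.2647716 ,  0.62926541,  0.0384547 ,  1.51826801, -0.02703346,
        0.9963059 , -0.01999394]), 'qd': array([ 0.0001519 , -0.00035501, -0.00057092, -0.00345323,  0.00145497,
        0.00078273,  0.0008321 ]), 'tau': array([ 2.37419983e-03, -5.64540732e+01,  1.23010084e+00, -1.93975031e+01,
        1.12002692e-02,  5.55163613e-03, -2.76803331e-05]), 'eef_pos': array([235.91853076, 605.07010917, 230.47358777]), 'tool_rot': array([-3.14158860e+00,  1.72882448e-03,  1.19895141e+00]), 'force': array([-0.33276825, -0.44109053, -0.36214604]), 'torque': array([-0.04934434, -0.02029454, -0.01533154]), 'width': 85.20468307278963}
```

View pics/scene0.png

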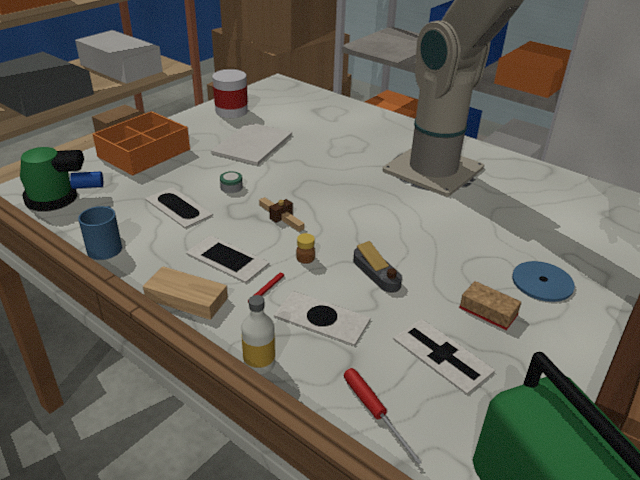

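View pics/top0.png

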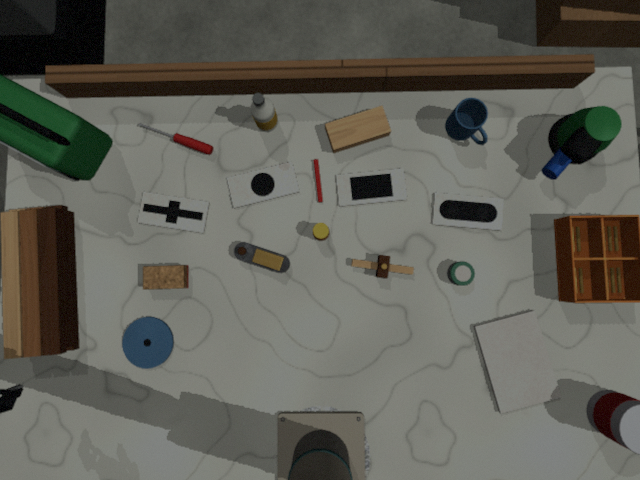

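The plan view shows x pointing up the picture and y pointing left. All four tools and four boards are visible, with the jar at (321,231) in the middle. I'll measure with the top camera first.

```bash
cat > h.py <<'E'
import numpy as np,cv2
from scipy.spatial.transform import Rotation as R
from cell import telemetry,get_image,get_calibration
def rays(uv,c):
    uv=np.atleast_2d(uv).astype(float)
    d=np.c_[(uv[:,0]-c['cx'])/c['fx'],-(uv[:,1]-c['cy'])/c['fy'],-np.ones(len(uv))]
    return d@R.from_euler('xyz',c['attitude']).as_matrix().T
def onplane(uv,c,z):
    d=rays(uv,c);o=np.array(c['xyz']);return o+d*((z-o[2])/d[:,2])[:,None]
def proj(P,c):
    p=(np.atleast_2d(P)-c['xyz'])@R.from_euler('xyz',c['attitude']).as_matrix()
    return np.c_[c['cx']+c['fx']*p[:,0]/-p[:,2],c['cy']+c['fy']*p[:,1]/p[:,2]]
def blob(mask,c,z,near=None):
    """largest (or nearest) blob: world minAreaRect at plane z"""
    cs,_=cv2.findContours(mask.astype(np.uint8),cv2.RETR_EXTERNAL,cv2.CHAIN_APPROX_NONE)
    cs=[k for k in cs if cv2.contourArea(k)>60]
    if not cs:return None
    k=max(cs,key=cv2.contourArea) if near is None else min(cs,key=lambda k:np.hypot(*(k[:,0].mean(0)-near)))
    n=np.zeros(mask.shape,np.uint8);cv2.drawContours(n,[k],-1,1,-1)
    v,u=np.nonzero(n);W=onplane(np.c_[u,v],c,z)[:,:2];m=W.mean(0);C=np.cov((W-m).T)
    w,V=np.linalg.eigh(C);a=np.degrees(np.arctan2(V[1,1],V[0,1]))%180
    K=onplane(k[:,0],c,z)[:,:2].astype(np.float32);r=cv2.minAreaRect(K)
    return dict(px=k[:,0].mean(0).round(0),cen=m.round(1),ang=round(a,1),rect=np.round(r[0]+r[1]+(r[2],),1))
E
python3 - <<'E'
from h import *
p=np.load('top0.npz');im=p['p'];d=p['d'];c=get_calibration('top')
hsv=cv2.cvtColor(im,cv2.COLOR_RGB2HSV)
blk=(im.max(2)<45)
for n,uv in dict(plane=(468,211),block=(371,187),tin=(263,184),gauge=(173,212)).items():
    print('board',n,blob(blk,c,6,np.array(uv)))
for n,uv in dict(plane=(262,257),block=(165,277),tin=(461,273),gauge=(383,267),jar=(321,231),knob=(241,251)).items():
    print(n,hsv[uv[1],uv[0]],d[uv[1],uv[0]],onplane(uv,c,30).round())
print(hsv[300,300],d[300,300], hsv[240,300])
x=im[130:320,110:520];cv2.imwrite('pics/topc.png',cv2.resize(x,(800,371),interpolation=cv2.INTER_CUBIC)[...,::-1])
E
```

```text
board plane {'px': array([468., 211.]), 'cen': array([ 582.2, -370.2]), 'ang': np.float64(84.2), 'rect': array([ 582.4, -369.8,  135.7,   45.1,   84.2])}
board block {'px': array([371., 186.]), 'cen': array([ 646.7, -133.4]), 'ang': np.float64(94.9), 'rect': array([ 646.7, -133.2,   54.5,   98.5,    5. ])}
board tin {'px': array([262., 184.]), 'cen': array([656.6, 138.1]), 'ang': np.float64(107.0), 'rect': array([656.9, 138. ,  54.1,  55.1,  44.9])}
board gauge {'px': array([172., 211.]), 'cen': array([589.7, 363.4]), 'ang': np.float64(80.3), 'rect': array([589.9, 363.5, 148.8,  52.9,  79.9])}
plane [ 21 145 100] 1044.3004 [[472. 135.  30.]]
block [ 16 114  96] 1042.169 [[427. 369.  30.]]
tin [ 23  16 126] 1032.1895 [[ 429. -341.   30.]]
gauge [ 21 136 118] 1024.013 [[ 445. -156.   30.]]
jar [ 25 153 128] 1024.8973 [[534.  -8.  30.]]
knob [ 10 145  44] 1038.8671 [[487. 186.  30.]]
[ 34  14 128] 1067.3854 [ 38  16 128]
```

View pics/topc.png

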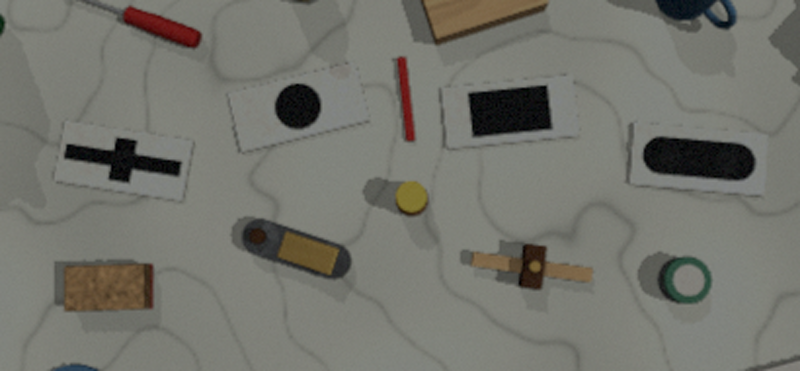

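>>> arm_command:
  rot:
    - [0,0,-6]
    - [0,0,-6]
    - [0,0,-6]
    - [0,0,-6]
    - [0,0,-6]
  slide:
    - [26,-27,8]
    - [26,-27,8]
    - [26,-27,8]
    - [26,-27,8]
    - [26,-27,8]
  gripper: [85,85,85,85,85]

```text
clock: 0.52
eef_pos: [356.3, 471.4, 266.2]
tool_rot: [-3.133, 0.009, 0.675]
force: [0.8, 0.8, 0.3]
width: 85.0
```

>>> arm_command:
  rot:
    - [0,0,-6]
    - [0,0,-6]
    - [0,0,-6]
    - [0,0,-6]
    - [0,0,-6]
  slide:
    - [26,-27,8]
    - [26,-27,8]
    - [26,-27,8]
    - [26,-27,8]
    - [26,-27,8]
  gripper: [85,85,85,85,85]

```text
clock: 0.93
eef_pos: [489.7, 328.3, 306.8]
tool_rot: [-3.133, 0.013, 0.126]
force: [0.7, -0.0, 0.1]
width: 84.9
```

>>> arm_command:
  rot:
    - [0,0,-2]
    - [0,0,0]
  slide:
    - [0,0,0]
    - [0,0,0]
  gripper: [85,85]

```text
clock: 1.1
eef_pos: [497.7, 318.0, 308.6]
tool_rot: [-3.138, 0.006, 0.069]
force: [-0.5, 1.2, -0.5]
width: 85.0
```

```bash
cat > snap.py <<'E'
import sys
from h import *
n=sys.argv[1]
c=get_calibration('wrist');s=telemetry.read_state()
p,d=get_image('wrist');cv2.imwrite(f'pics/{n}.png',p[...,::-1]);np.savez(n+'.npz',p=p,d=d,c=c)
print(s['clock'],s['eef_pos'].round(1),np.degrees(s['tool_rot']).round(1),s['qpos'].round(2),c['xyz'].round(1),c['attitude'].round(3))
E
python3 snap.py w1
```

```text
1.1 [497.7 318.  308.6] [-179.8    0.4    4. ] [-0.85  0.49  0.38  1.59 -0.2   1.1  -0.35] [492.6 399.5 451.5] [-0.321  0.006  0.07 ]
```

View pics/w1.png

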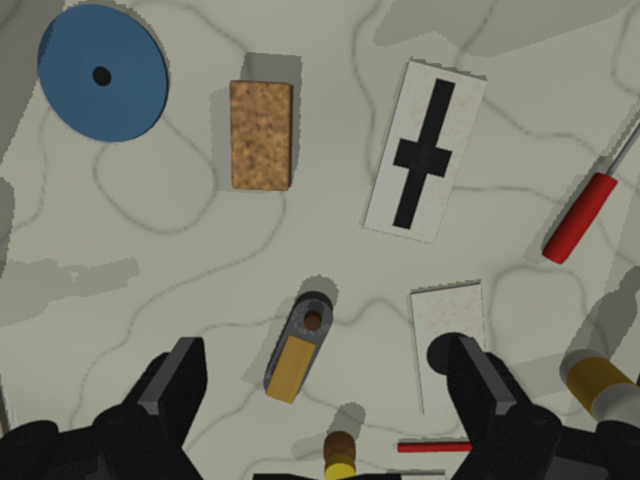

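Wrist view: cork block top at (262,135), gauge cross at (423,158), plane at (300,345), and the tin disc partly hidden behind a finger at (452,352). I'll sweep on in -y.

>>> arm_command:
  rot:
    - [0,0,0]
    - [0,0,0]
    - [0,0,0]
    - [0,0,0]
  slide:
    - [0,-40,0]
    - [0,-40,0]
    - [0,-40,0]
    - [0,0,0]
  gripper: [85,85,85,85]

```text
clock: 1.48
eef_pos: [494.3, 200.3, 306.1]
tool_rot: [-3.139, 0.009, 0.089]
force: [0.1, -1.5, 0.3]
width: 85.0
```

```bash
python3 snap.py w2
```

```text
1.4833 [494.3 200.3 306.1] [-179.9    0.5    5.1] [-0.71  0.4   0.39  1.74 -0.18  1.04 -0.16] [487.9 281.9 448.9] [-0.322  0.009  0.089]
```

>>> arm_command:
  rot:
    - [0,0,0]
    - [0,0,0]
    - [0,0,0]
    - [0,0,0]
    - [0,0,0]
  slide:
    - [0,-41,0]
    - [0,-41,0]
    - [0,-41,0]
    - [0,-41,0]
    - [0,-41,0]
  gripper: [85,85,85,85,85]

```text
clock: 1.95
eef_pos: [491.0, 19.1, 303.5]
tool_rot: [-3.125, 0.011, 0.134]
force: [0.9, -0.2, -0.1]
width: 85.2
```

>>> arm_command:
  rot:
    - [0,0,0]
    - [0,0,0]
    - [0,0,0]
  slide:
    - [0,-41,0]
    - [0,-20,0]
    - [0,0,0]
  gripper: [85,85,85]

```text
clock: 2.2
eef_pos: [490.7, -47.9, 303.4]
tool_rot: [-3.127, 0.011, 0.135]
force: [-0.1, 0.4, 0.6]
width: 85.0
```

```bash
python3 snap.py w3
```

```text
2.2 [490.7 -47.9 303.4] [-179.2    0.6    7.8] [-0.27  0.35  0.44  1.84 -0.19  1.    0.38] [481.   31.6 447.2] [-0.31   0.01   0.136]
```

>>> arm_command:
  rot:
    - [0,0,0]
    - [0,0,0]
    - [0,0,0]
    - [0,0,0]
    - [0,0,0]
  slide:
    - [0,-41,0]
    - [0,-41,0]
    - [0,-41,0]
    - [0,-41,0]
    - [0,-41,0]
  gripper: [85,85,85,85,85]

```text
clock: 2.67
eef_pos: [498.0, -227.8, 300.7]
tool_rot: [-3.109, 0.009, 0.186]
force: [0.3, 0.0, 0.3]
width: 84.9
```

>>> arm_command:
  rot:
    - [0,0,0]
    - [0,0,0]
  slide:
    - [0,-20,0]
    - [0,0,0]
  gripper: [85,85]

```text
clock: 2.83
eef_pos: [499.5, -252.4, 300.0]
tool_rot: [-3.112, 0.009, 0.185]
force: [0.2, 0.5, 0.3]
width: 85.4
```

```bash
python3 snap.py w4; python3 -c "
import cv2,numpy as np
a=[cv2.resize(cv2.imread(f'pics/w{i}.png'),(400,300),interpolation=cv2.INTER_AREA) for i in (2,3,4)]
cv2.imwrite('pics/m.png',np.vstack([np.hstack(a[:2]),np.hstack([a[2],a[2]*0])]))"
```

```text
2.8333 [ 499.5 -252.4  300. ] [-178.3    0.5   10.6] [ 0.14  0.47  0.45  1.67 -0.24  1.08  0.85] [ 486.1 -175.6  444.9] [-0.295  0.009  0.186]
```

View pics/m.png

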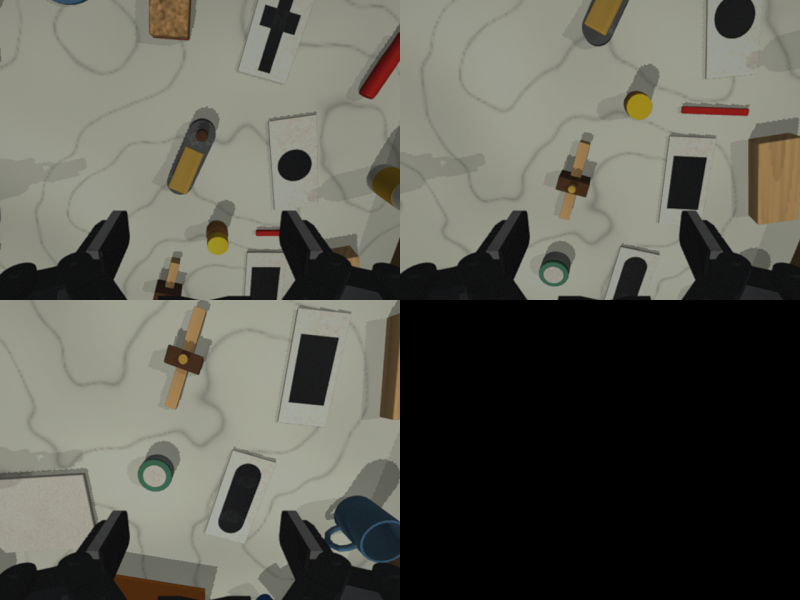

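```bash
python3 - <<'E'
from h import *
blk=lambda im:(im.max(2)<45)
def L(n):
    f=np.load(n+'.npz',allow_pickle=True);return f['p'],f['c'].item(),f['d']
for n,lst in dict(w1=[('gauge',(423,158))],w2=[('tin',(470,264))],w3=[('block',(457,290))],w4=[('plane',(382,305)),('block',(500,110))]).items():
    im,c,d=L(n)
    for a,uv in lst: print(n,'board',a,blob(blk(im),c,6,np.array(uv)))
def crop(n,u,v,s=70):
    im,c,d=L(n);x=im[v-s:v+s,u-s:u+s];return cv2.resize(x,(390,390),interpolation=cv2.INTER_CUBIC)[...,::-1]
cv2.imwrite('pics/crops.png',np.hstack([crop('w2',300,255),crop('w3',278,285)]))
cv2.imwrite('pics/crops2.png',np.hstack([crop('w1',262,135),crop('w4',250,278)]))
E
```

```text
w1 board gauge {'px': array([423., 154.]), 'cen': array([590.9, 367.7]), 'ang': np.float64(80.4), 'rect': array([590.5, 364.7, 150. ,  53.6,  80.5])}
w2 board tin {'px': array([471., 264.]), 'cen': array([657. , 139.5]), 'ang': np.float64(51.5), 'rect': array([656.9, 139.1,  56.6,  57. ,  52.3])}
w3 board block {'px': array([458., 292.]), 'cen': array([ 646.8, -130.9]), 'ang': np.float64(95.0), 'rect': array([ 647. , -132.5,   55.8,   99.8,    5.1])}
w4 board plane {'px': array([383., 317.]), 'cen': array([ 582.6, -366.9]), 'ang': np.float64(84.1), 'rect': array([ 582.4, -369.5,  139.1,   45.6,   84.1])}
w4 board block {'px': array([501., 111.]), 'cen': array([ 646.5, -130.5]), 'ang': np.float64(95.1), 'rect': array([ 646.7, -132.3,   56. ,  100. ,    5. ])}
```

View pics/crops.png

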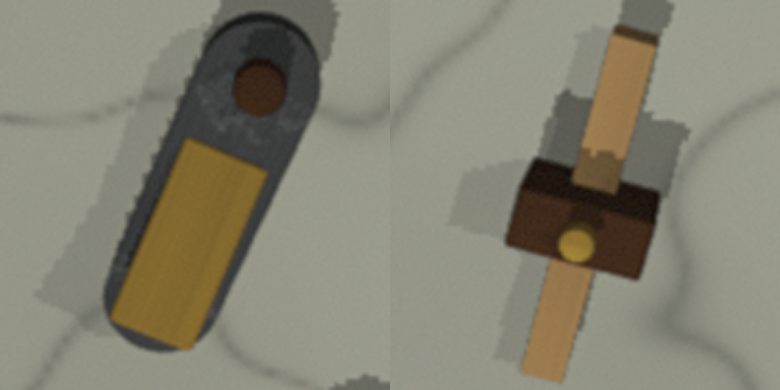

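View pics/crops2.png

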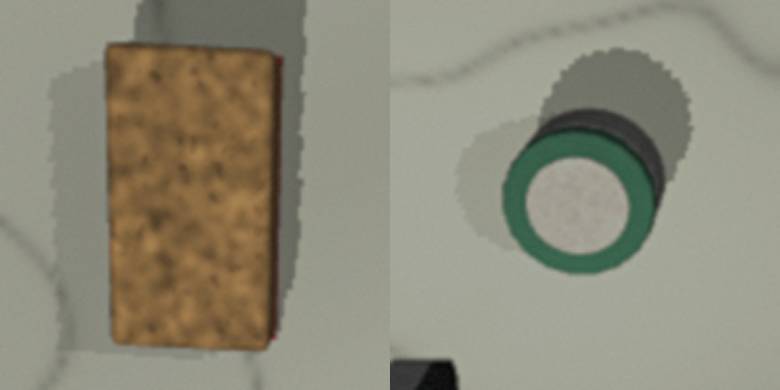

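```bash
python3 - <<'E'
from h import *
def L(n):
    f=np.load(n+'.npz',allow_pickle=True);return f['p'],f['c'].item(),f['d']
def H(im):return cv2.cvtColor(im,cv2.COLOR_RGB2HSV).astype(int)
op=lambda m:cv2.morphologyEx(m.astype(np.uint8),cv2.MORPH_CLOSE,np.ones((5,5)))
im,c,d=L('w2');h=H(im)
for u,v in [(275,290),(310,200),(330,190),(345,180),(340,250)]: print(h[v,u],im[v,u],d[v,u])
m=(h[...,2]<82)|((h[...,1]>120)&(h[...,0]<30))
m2=op(m);m2[:170]=0;m2[330:]=0
for z in (0,24): print('plane',z,blob(m2,c,z,np.array((300,255))))
m=(h[...,1]>120)&(h[...,0]<30)&(h[...,2]>90);print('brass',blob(m,c,36,np.array((290,280))))
cv2.imwrite('pics/mk.png',m2*255)
im,c,d=L('w1');h=H(im);m=(h[...,1]>90)&(h[...,0]<25)&(h[...,0]>5)
print('block',blob(op(m),c,36,np.array((262,135))))
im,c,d=L('w4');h=H(im);m=(h[...,0]>60)&(h[...,0]<90)&(h[...,1]>90);print('tin',blob(m,c,32,np.array((250,278))))
im,c,d=L('w3');h=H(im);m=(h[...,1]>90)&(h[...,0]<25);print('gauge',blob(op(m),c,36,np.array((275,290))))
wood=(h[...,1]>80)&(h[...,2]>125)&(h[...,0]<20)
for i in range(2):
  print('beam',blob(wood,c,18,np.array([(300,240),(255,330)][i])))
dark=(h[...,1]>90)&(h[...,0]<20)&(h[...,2]<110);print('fence',blob(op(dark),c,36,np.array((275,290))))
for nm,(u,v) in dict(top=(300,290),side=(290,268),beam=(258,330),sh=(310,300)).items(): print(nm,h[v,u])
E
```

```text
[ 21 167 130] [130 105  45] 441.3241
[90  4 59] [58 59 59] 431.01508
[39 24 73] [71 73 66] 450.79593
[ 30  23 112] [112 112 102] 446.5627
[ 32  23 153] [152 153 139] 470.61026
plane 0 {'px': array([306., 250.]), 'cen': array([473.6, 136.9]), 'ang': np.float64(71.7), 'rect': array([472.5, 134. , 150.3,  49.1,  71. ])}
plane 24 {'px': array([306., 250.]), 'cen': array([474.4, 144.7]), 'ang': np.float64(71.7), 'rect': array([473.4, 141.9, 142.3,  46.5,  71. ])}
brass {'px': array([297., 272.]), 'cen': array([467.7, 122.8]), 'ang': np.float64(72.3), 'rect': array([467.8, 121.9,  79.1,  33.8,  71.6])}
block {'px': array([261., 135.]), 'cen': array([429.5, 376.8]), 'ang': np.float64(90.8), 'rect': array([429.7, 374.9,  57.6,  98.4,   1.3])}
tin {'px': array([248., 279.]), 'cen': array([ 429.9, -340.5]), 'ang': np.float64(71.8), 'rect': array([ 430. , -340.8,   56.9,   54.3,   71.6])}
gauge {'px': array([279., 289.]), 'cen': array([ 449.5, -143.5]), 'ang': np.float64(81.4), 'rect': array([ 449.2, -144.8,  146. ,   51.4,   81.4])}
beam {'px': array([289., 250.]), 'cen': array([ 455.3, -103.5]), 'ang': np.float64(81.5), 'rect': array([ 455.1, -104.8,   48.2,   17.3,   81.7])}
beam {'px': array([267., 330.]), 'cen': array([ 440.7, -201.5]), 'ang': np.float64(81.5), 'rect': array([ 440.7, -202. ,   52.9,   17.4,   81.6])}
fence {'px': array([278., 291.]), 'cen': array([ 449.1, -146.1]), 'ang': np.float64(174.3), 'rect': array([ 449.4, -143.2,   47.2,   51.5,   81.9])}
top [ 11 128  32]
side [ 17 124 152]
beam [ 32  25 132]
sh [ 33  22 128]
```

View pics/mk.png

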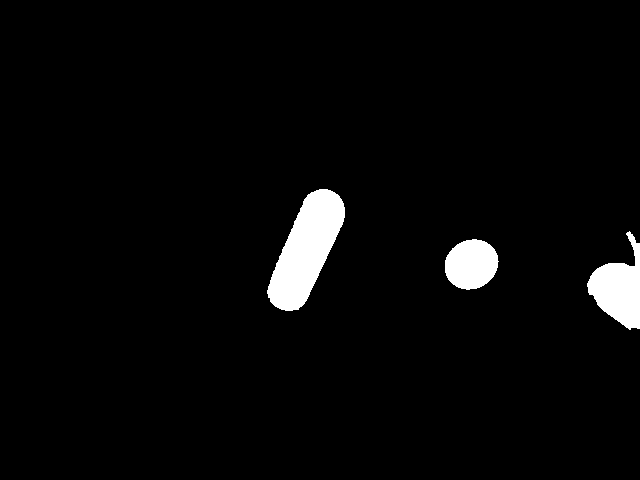

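```bash
cat >> h.py <<'E'
def go(x,y,z,yaw):
    s=telemetry.read_state();Rc=R.from_euler('xyz',s['tool_rot']);Rt=R.from_euler('xyz',[np.pi,0,np.radians(yaw)])
    rv=np.degrees((Rt*Rc.inv()).as_rotvec());dp=np.array([x,y,z])-s['eef_pos']
    print('t',round(s['clock'],2),'slide',dp.round(1),'|',np.linalg.norm(dp).round(1),'rot',rv.round(2),'|',np.linalg.norm(rv).round(1),'F',s['force'].round(1),'w',round(s['width'],1))
E
python3 - <<'E'
from h import *
f=np.load('w4.npz',allow_pickle=True);d=f['d'];c=f['c'].item();im=f['p']
m=(d>0)&(d<250)
v,u=np.nonzero(m);r=rays(np.c_[u,v],c);
P=np.array(c['xyz'])+r*d[v,u][:,None]
T=R.from_euler('xyz',[-3.112,.009,.185]);Q=T.inv().apply(P-np.array([499.5,-252.4,300]))
print(len(Q),Q.min(0),Q.max(0))
for s in (-1,1):
    q=Q[np.sign(Q[:,0])==s];q=q[q[:,2]>-40];print(s,q[:,2].max(),np.percentile(q[:,2],[90,99]),np.abs(q[:,0]).min())
go(472.8,140.2,150,-18.6)
E
```

```text
32451 [-75.08474161 -19.32243423 -81.99582101] [ 73.10513546  11.24883033 -11.81577163]
-1 -12.419929612809213 [-18.60368019 -13.76214141] 42.15577814597029
1 -11.815771631447353 [-18.5609639  -13.76750328] 41.46536402214147
t 2.88 slide [ -27.1  390.2 -149.7] | 418.8 rot [ -1.85  -0.4  -29.3 ] | 29.4 F [-0.3  0.4 -0.1] w 85.2
```

>>> arm_command:
  rot:
    - [-0.4,0,-6]
    - [-0.4,0,-6]
    - [-0.4,0,-6]
    - [-0.4,0,-6]
    - [-0.3,0,-6]
  slide:
    - [-3,38,-5]
    - [-3,38,-5]
    - [-3,38,-5]
    - [-3,38,-10]
    - [-3,38,-10]
  gripper: [85,85,85,85,85]

```text
clock: 3.3
eef_pos: [486.6, -52.5, 264.5]
tool_rot: [3.141, 0.004, -0.356]
force: [0.9, 0.5, -0.1]
width: 85.3
```

>>> arm_command:
  rot:
    - [0,0,0]
    - [0,0,0]
    - [0,0,0]
    - [0,0,0]
    - [0,0,0]
  slide:
    - [-2,38,-10]
    - [-2,38,-15]
    - [-2,38,-20]
    - [-2,38,-25]
    - [-2,38,-20]
  gripper: [85,85,85,85,85]

```text
clock: 3.72
eef_pos: [472.4, 139.1, 185.7]
tool_rot: [-3.13, 0.009, -0.327]
force: [1.2, -0.4, 0.7]
width: 85.2
```

```bash
python3 -c "
from h import *
go(472.8,140.2,130,-18.6)"
```

```text
t 3.72 slide [  0.4   1.1 -55.7] | 55.7 rot [-0.81 -0.28  0.15] | 0.9 F [ 1.2 -0.4  0.7] w 85.2
```

>>> arm_command:
  rot:
    - [-0.8,-0.3,0]
    - [0,0,0]
    - [0,0,0]
    - [0,0,0]
    - [0,0,0]
  slide:
    - [0,0,-35]
    - [0,0,-35]
    - [0,0,-35]
    - [0,0,-15]
    - [0,0,0]
  gripper: [85,85,85,85,85]

```text
clock: 4.13
eef_pos: [459.6, 172.9, 57.3]
tool_rot: [-3.129, 0.014, -0.28]
force: [-0.5, 0.1, 0.1]
width: 84.4
```

```bash
python3 -c "
from h import *
go(472.8,140.2,-1,-18.6)"; python3 snap.py w5
```

```text
t 4.13 slide [ 13.2 -32.7 -58.3] | 68.2 rot [-0.95 -0.55 -2.57] | 2.8 F [-0.5  0.1  0.1] w 84.4
4.1333 [459.6 172.9  57.3] [-179.3    0.8  -16. ] [-0.59  0.72  0.29  2.1  -0.55  0.41 -0.15] [483.1 249.5 201. ] [-0.311  0.014 -0.279]
```

View pics/w5.png

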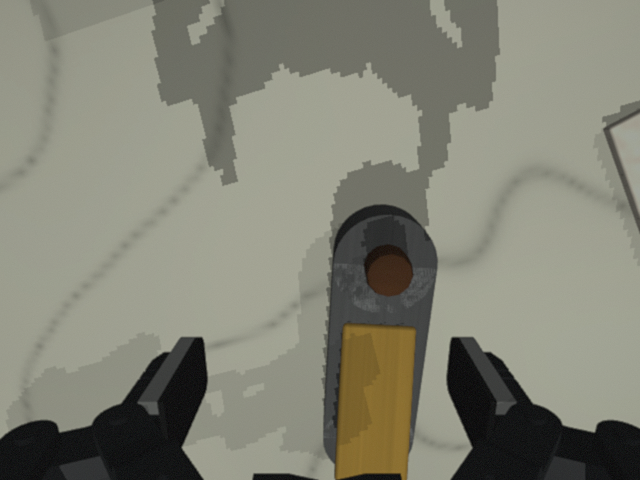

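>>> arm_command:
  rot:
    - [-0.9,-0.5,-2.6]
    - [0,0,0]
    - [0,0,0]
  slide:
    - [13,-33,0]
    - [0,0,0]
    - [0,0,0]
  gripper: [85,85,85]

```text
clock: 4.43
eef_pos: [471.8, 146.7, 60.6]
tool_rot: [-3.136, 0.002, -0.316]
force: [-1.6, -0.0, 0.6]
width: 84.6
```

```bash
python3 -c "
from h import *
go(472.8,140.2,-1,-18.6)"; python3 snap.py w6
```

```text
t 4.43 slide [  1.   -6.5 -61.6] | 61.9 rot [-0.33  0.01 -0.47] | 0.6 F [-1.6 -0.   0.6] w 84.6
4.4333 [471.8 146.7  60.6] [-1.797e+02  1.000e-01 -1.810e+01] [-0.56  0.72  0.31  2.09 -0.54  0.41 -0.14] [496.8 223.9 203.6] [-0.318  0.001 -0.316]
```

View pics/w6.png

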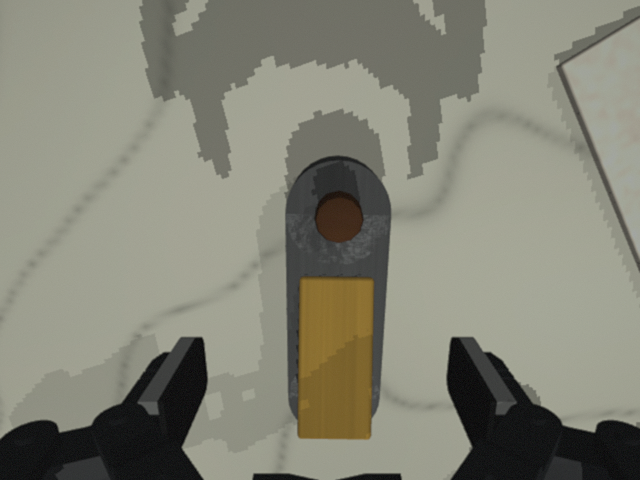

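```bash
python3 - <<'E'
from h import *
f=np.load('w6.npz',allow_pickle=True);im=f['p'];c=f['c'].item();h=cv2.cvtColor(im,cv2.COLOR_RGB2HSV).astype(int)
m=((h[...,2]<82)|((h[...,1]>120)&(h[...,0]<30)));m=cv2.morphologyEx(m.astype(np.uint8),cv2.MORPH_CLOSE,np.ones((7,7)))
m[:155]=0;m[440:]=0;m[:,:220]=0;m[:,430:]=0
print(blob(m,c,24))
m=(h[...,1]>120)&(h[...,0]<30)&(h[...,2]>60);print('brass',blob(m,c,36,np.array((335,360))))
go(472.8,140.2,-1,-18.6)
print(get_calibration('wrist')['xyz'])
E
```

```text
{'px': array([336., 303.]), 'cen': array([475.3, 145.4]), 'ang': np.float64(71.2), 'rect': array([473.4, 139.7, 143.8,  45.3,  70.9])}
brass {'px': array([335., 357.]), 'cen': array([467.7, 123.5]), 'ang': np.float64(71.5), 'rect': array([466.9, 121.5,  83.7,  34.8,  71.9])}
t 4.48 slide [  0.2  -5.6 -61.9] | 62.2 rot [-0.29  0.11 -0.42] | 0.5 F [-0.   0.1 -0.2] w 84.6
[497.3342142  223.13492131 203.94569156]
```

>>> arm_command:
  rot:
    - [-0.3,0,-0.4]
    - [0,0,0]
    - [0,0,0]
    - [0,0,0]
    - [0,0,0]
  slide:
    - [0,-5,-10]
    - [0,0,-20]
    - [0,0,-18]
    - [0,0,-8]
    - [0,0,0]
  gripper: [85,85,85,85,85]

```text
clock: 4.9
eef_pos: [475.0, 144.3, 6.3]
tool_rot: [-3.135, -0.01, -0.321]
force: [-0.2, 0.2, 1.1]
width: 84.8
```

```bash
python3 -c "
from h import *
go(473,140,-1,-18.6)"
```

```text
t 4.9 slide [-2.  -4.3 -7.3] | 8.7 rot [-0.19  0.65 -0.21] | 0.7 F [-0.2  0.2  1.1] w 84.8
```

>>> arm_command:
  rot:
    - [-0.2,0.6,-0.2]
    - [0,0,0]
    - [0,0,0]
  slide:
    - [-2,-4,-7]
    - [0,0,0]
    - [0,0,0]
  gripper: [85,85,85]

```text
clock: 5.15
eef_pos: [473.0, 140.2, -0.6]
tool_rot: [3.141, -0.0, -0.324]
force: [0.4, -0.3, 0.1]
width: 85.0
```

```bash
python3 -c "
from h import *
go(473,140,-1,-18.6)"
```

```text
t 5.15 slide [ 0.  -0.2 -0.4] | 0.5 rot [ 0.02  0.02 -0.01] | 0.0 F [ 0.4 -0.3  0.1] w 85.0
```

Precisely placed. I'll close now, with the command well below 46 so the fingers stop on the body.

>>> arm_command:
  rot:
    - [0,0,0]
    - [0,0,0]
    - [0,0,0]
    - [0,0,0]
    - [0,0,0]
  slide:
    - [0,0,0]
    - [0,0,0]
    - [0,0,0]
    - [0,0,0]
    - [0,0,0]
  gripper: [60,40,30,30,30]

```text
clock: 5.57
eef_pos: [474.0, 140.3, 1.2]
tool_rot: [-3.141, -0.003, -0.325]
force: [-1.3, -0.2, -4.8]
width: 44.8
```

>>> arm_command:
  rot:
    - [0,0,0]
    - [0,0,0]
    - [0,0,0]
    - [0,0,0]
    - [0,0,0]
  slide:
    - [0,0,0]
    - [0,0,0]
    - [0,0,0]
    - [0,0,0]
    - [0,0,0]
  gripper: [30,30,30,30,30]

```text
clock: 5.98
eef_pos: [473.7, 140.3, 1.0]
tool_rot: [-3.141, -0.003, -0.324]
force: [0.4, -1.0, -1.2]
width: 44.7
```

>>> arm_command:
  rot:
    - [0,0,0]
    - [0,0,0]
    - [0,0,0]
    - [0,0,0]
    - [0,0,0]
  slide:
    - [0,0,10]
    - [0,0,35]
    - [0,0,40]
    - [0,0,35]
    - [4,-20,10]
  gripper: [30,30,30,30,30]

```text
clock: 6.4
eef_pos: [470.8, 123.1, 132.8]
tool_rot: [3.137, 0.012, -0.32]
force: [0.5, 0.3, -5.9]
width: 44.6
```

```bash
python3 -c "
from h import *
go(582.4,-369.6,120,-5.9)"
```

```text
t 6.4 slide [ 111.6 -492.7  -12.8] | 505.3 rot [ 0.1  -0.74 12.4 ] | 12.4 F [ 0.5  0.3 -5.9] w 44.6
```

>>> arm_command:
  rot:
    - [0,0,0]
    - [0,0,1]
    - [0,0,1]
    - [0,0,1]
    - [0,0,1]
  slide:
    - [8,-25,0]
    - [9,-38,0]
    - [9,-38,0]
    - [9,-38,0]
    - [9,-38,0]
  gripper: [30,30,30,30,30]

```text
clock: 6.82
eef_pos: [513.7, -49.8, 139.4]
tool_rot: [-3.137, 0.011, -0.227]
force: [0.7, -0.1, -4.8]
width: 44.6
```

>>> arm_command:
  rot:
    - [0,0,2]
    - [0,0,2]
    - [0,0,2]
    - [0,0,2]
    - [0,0,1]
  slide:
    - [9,-38,0]
    - [9,-38,0]
    - [9,-38,0]
    - [9,-38,0]
    - [9,-38,0]
  gripper: [30,30,30,30,30]

```text
clock: 7.23
eef_pos: [554.8, -247.4, 141.0]
tool_rot: [-3.135, 0.018, -0.062]
force: [1.0, 0.0, -4.9]
width: 44.4
```

>>> arm_command:
  rot:
    - [0,0,0]
    - [0,0,0]
    - [0,0,0]
    - [0,0,0]
    - [0,0,0]
  slide:
    - [8,-36,0]
    - [8,-36,0]
    - [8,-25,0]
    - [0,0,0]
    - [0,0,0]
  gripper: [30,30,30,30,30]

```text
clock: 7.65
eef_pos: [572.3, -362.0, 141.3]
tool_rot: [3.139, 0.024, -0.075]
force: [-0.3, 0.7, -5.5]
width: 45.2
```

```bash
python3 -c "
from h import *
go(582.4,-369.6,60,-5.9)"
```

```text
t 7.65 slide [ 10.1  -7.6 -81.3] | 82.2 rot [-0.   -1.39 -1.58] | 2.1 F [-0.3  0.7 -5.5] w 45.2
```

>>> arm_command:
  rot:
    - [0,-1.4,-1.6]
    - [0,0,0]
    - [0,0,0]
    - [0,0,0]
    - [0,0,0]
  slide:
    - [10,-7,-20]
    - [0,0,-30]
    - [0,0,-30]
    - [0,0,0]
    - [0,0,0]
  gripper: [30,30,30,30,30]

```text
clock: 8.07
eef_pos: [580.6, -364.6, 60.7]
tool_rot: [-3.139, 0.002, -0.104]
force: [1.0, -0.3, -3.6]
width: 45.1
```

```bash
python3 -c "
from h import *
go(582.4,-369.6,20,-5.9)"; python3 snap.py w7
```

```text
t 8.07 slide [  1.8  -5.  -40.7] | 41.0 rot [-0.17 -0.11  0.04] | 0.2 F [ 1.  -0.3 -3.6] w 45.1
8.0667 [ 580.6 -364.6   60.7] [-1.798e+02  1.000e-01 -5.900e+00] [ 0.35  0.9   0.3   1.54 -0.35  0.76  0.7 ] [ 588.9 -283.3  203.5] [-0.321  0.002 -0.103]
```

View pics/w7.png

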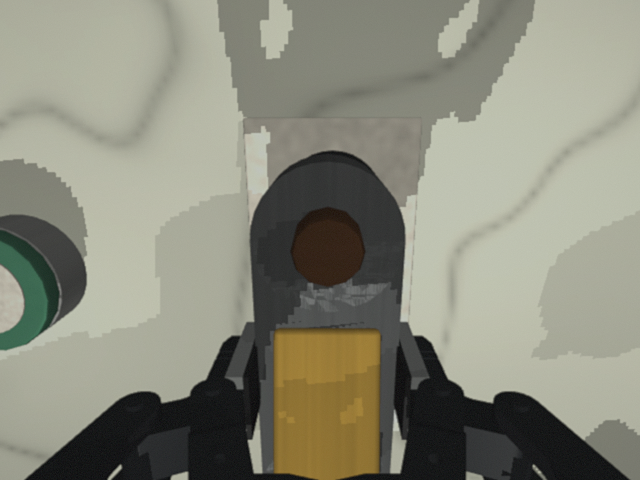

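```bash
python3 - <<'E'
from h import *
f=np.load('w7.npz',allow_pickle=True);im=f['p'];c=f['c'].item()
print(im[140:185:3,328].max(1), im[300,236:270:2].max(1),im[300,390:420:2].max(1))
for v in (152,158,164): print(v,onplane((328,v),c,83.7).round(1),onplane((328,v),c,59.7).round(1))
a,b=onplane([(252,240),(405,240)],c,83.7);print(a,b,(a+b)/2)
E
```

```text
[138 137 138 139  23  39  42  43  58  55  55  55  56  56  55] [151 147 148 153 156 158 161 168 143  54  53  53  55  54  52  54  53] [ 81  78  80  59  51  56 179 193 192 190 184 194 195 194 193]
152 [[ 588.  -293.    83.7]] [[ 587.9 -295.    59.7]]
158 [[ 587.9 -294.6   83.7]] [[ 587.7 -296.9   59.7]]
164 [[ 587.7 -296.3   83.7]] [[ 587.5 -298.9   59.7]]
[ 563.21335427 -315.85075843   83.7       ] [ 608.00851332 -320.45056469   83.7       ] [ 585.61093379 -318.15066156   83.7       ]
```

>>> arm_command:
  rot:
    - [-0.2,-0.1,0]
    - [0,0,0]
    - [0,0,0]
    - [0,0,0]
    - [0,0,0]
  slide:
    - [2,-5,-10]
    - [0,0,-15]
    - [0,0,-12]
    - [0,0,0]
    - [0,0,0]
  gripper: [30,30,30,30,30]

```text
clock: 8.53
eef_pos: [585.8, -368.9, 25.6]
tool_rot: [3.139, -0.006, -0.1]
force: [-0.1, -0.3, -5.1]
width: 44.8
```

```bash
python3 -c "
from h import *
go(582.4,-369.6,7,-5.9)"
```

```text
t 8.53 slide [ -3.4  -0.7 -18.6] | 18.9 rot [ 0.17  0.31 -0.15] | 0.4 F [-0.1 -0.3 -5.1] w 44.8
```

>>> arm_command:
  rot:
    - [0.2,0.3,-0.1]
    - [0,0,0]
    - [0,0,0]
    - [0,0,0]
    - [0,0,0]
  slide:
    - [-3,-1,-6]
    - [0,0,-5]
    - [0,0,-4]
    - [0,0,0]
    - [0,0,0]
  gripper: [30,30,30,30,30]

```text
clock: 8.95
eef_pos: [582.7, -370.8, 9.8]
tool_rot: [-3.142, -0.001, -0.103]
force: [-0.2, 0.2, -4.7]
width: 44.8
```

```bash
python3 -c "
from h import *
go(582.4,-369.6,7,-5.9)"
```

```text
t 8.95 slide [-0.3  1.2 -2.8] | 3.1 rot [ 0.    0.03 -0.01] | 0.0 F [-0.2  0.2 -4.7] w 44.8
```

>>> arm_command:
  rot:
    - [0,0,0]
    - [0,0,0]
    - [0,0,0]
    - [0,0,0]
  slide:
    - [0,1,-2]
    - [0,0,-1]
    - [0,0,0]
    - [0,0,0]
  gripper: [30,30,30,30]

```text
clock: 9.28
eef_pos: [583.1, -369.9, 7.4]
tool_rot: [3.141, -0.002, -0.103]
force: [0.2, 0.6, -5.4]
width: 44.7
```

>>> arm_command:
  rot:
    - [0,0,0]
    - [0,0,0]
    - [0,0,0]
  slide:
    - [-0.6,0,-1]
    - [0,0,0]
    - [0,0,0]
  gripper: [30,30,30]

```text
clock: 9.53
eef_pos: [583.5, -370.1, 7.5]
tool_rot: [3.141, -0.004, -0.102]
force: [0.7, 0.2, -5.8]
width: 45.0
```

>>> arm_command:
  rot:
    - [0,0,0]
    - [0,0,0]
    - [0,0,0]
  slide:
    - [-2,0,-3]
    - [0,0,0]
    - [0,0,0]
  gripper: [30,30,30]

```text
clock: 9.78
eef_pos: [584.6, -370.6, 8.6]
tool_rot: [3.14, -0.01, -0.102]
force: [0.2, 0.3, -5.1]
width: 44.9
```

>>> arm_command:
  rot:
    - [0,0.5,0]
  slide:
    - [-2,1,-3]
  gripper: [30]

```text
clock: 9.87
eef_pos: [583.5, -370.6, 7.0]
tool_rot: [3.138, -0.004, -0.102]
force: [-0.8, 2.0, 26.1]
width: 45.0
```

>>> arm_command:
  rot:
    - [0,0,0]
  slide:
    - [0,0,0]
  gripper: [30]

```text
clock: 9.95
eef_pos: [583.7, -370.8, 7.4]
tool_rot: [3.137, -0.004, -0.102]
force: [0.2, 0.3, -4.2]
width: 44.6
```

```bash
python3 -c "
from h import *
go(582.4,-369.6,7,-5.9); print(telemetry.read_state())"
```

```text
t 9.95 slide [-1.3  1.2 -0.4] | 1.8 rot [ 0.27  0.18 -0.04] | 0.3 F [ 0.2  0.3 -4.2] w 44.6
{'clock': 9.95, 'qpos': array([ 0.37225616,  0.97437619,  0.27741294,  1.53690863, -0.3662158 ,
        0.67645069,  0.71798798]), 'qd': array([ 0.00783094, -0.0052496 , -0.00052222,  0.00419473, -0.00624337,
       -0.00976404,  0.002101  ]), 'tau': array([ 3.46461050e-01, -6.82897139e+01,  7.04094127e+00, -1.50006598e+01,
        8.57073208e-02, -2.26514786e-01, -4.64102346e-02]), 'eef_pos': array([ 583.70910297, -370.83807309,    7.39406673]), 'tool_rot': array([ 3.13718606, -0.00368969, -0.10225912]), 'force': array([ 0.21432706,  0.30907427, -4.19913514]), 'torque': array([ 0.07841532,  0.03688733, -0.03546084]), 'width': 44.55026500524492}
```

>>> arm_command:
  rot:
    - [0.3,0.2,0]
    - [0,0,0]
  slide:
    - [-1.4,1.2,1.5]
    - [0,0,0]
  gripper: [30,30]

```text
clock: 10.12
eef_pos: [581.5, -369.4, 8.1]
tool_rot: [-3.141, 0.002, -0.102]
force: [0.3, 0.3, -3.8]
width: 44.7
```

```bash
python3 -c "
from h import *
go(582.4,-369.6,7,-5.9)"
```

```text
t 10.12 slide [ 0.9 -0.2 -1.1] | 1.4 rot [-0.07 -0.13 -0.04] | 0.1 F [ 0.3  0.3 -3.8] w 44.7
```

Now down gently and open while lightly pressed.

>>> arm_command:
  rot:
    - [0,-0.1,0]
    - [0,0,0]
    - [0,0,0]
    - [0,0,0]
    - [0,0,0]
  slide:
    - [0.6,0,-1.5]
    - [0,0,-0.5]
    - [0,0,0]
    - [0,0,0]
    - [0,0,0]
  gripper: [30,50,60,70,75]

```text
clock: 10.53
eef_pos: [582.4, -370.7, 7.4]
tool_rot: [3.141, -0.001, -0.103]
force: [-0.3, 0.0, 0.3]
width: 75.0
```

>>> arm_command:
  rot:
    - [0,0,0]
    - [0,0,0]
  slide:
    - [0,0,0]
    - [0,0,0]
  gripper: [75,75]

```text
clock: 10.7
eef_pos: [582.7, -371.0, 7.6]
tool_rot: [3.141, -0.001, -0.103]
force: [-0.7, -0.7, -0.4]
width: 75.0
```

```bash
python3 -c "
from h import *
go(582.4,-369.6,7,-5.9)"; python3 snap.py w8
```

```text
t 10.7 slide [-0.3  1.4 -0.6] | 1.5 rot [ 0.05  0.08 -0.01] | 0.1 F [-0.7 -0.7 -0.4] w 75.0
10.7 [ 582.7 -371.     7.6] [ 1.8e+02 -1.0e-01 -5.9e+00] [ 0.38  0.97  0.28  1.54 -0.37  0.68  0.72] [ 590.5 -289.1  150.1] [-0.325 -0.002 -0.102]
```

View pics/w8.png

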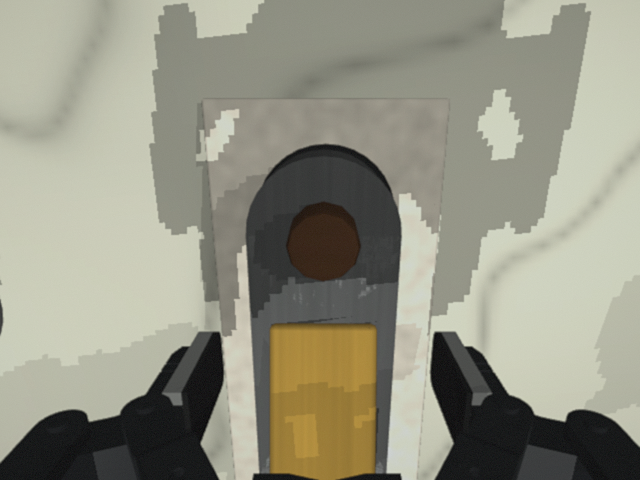

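>>> arm_command:
  rot:
    - [0,0,0]
    - [0,0,0]
    - [0,0,0]
    - [0,0,0]
    - [0,0,0]
  slide:
    - [0,1,20]
    - [0,0,40]
    - [0,0,40]
    - [0,30,40]
    - [-5,38,30]
  gripper: [75,80,85,85,85]

```text
clock: 11.17
eef_pos: [570.6, -314.4, 164.9]
tool_rot: [3.14, 0.012, -0.114]
force: [1.6, 1.0, 1.2]
width: 85.1
```

>>> arm_command:
  rot:
    - [0,0,0]
    - [0,0,0]
    - [0,0,1]
    - [0,0,1]
    - [0,0,1]
  slide:
    - [-8,39,5]
    - [-8,39,5]
    - [-8,39,0]
    - [-8,39,0]
    - [-8,39,0]
  gripper: [85,85,85,85,85]

```text
clock: 11.58
eef_pos: [533.4, -118.7, 185.5]
tool_rot: [3.133, -0.008, -0.067]
force: [1.8, 0.4, 0.2]
width: 85.2
```

```bash
python3 snap.py w9;  python3 -c "
from h import *
go(429,375,130,1.1)"
```

```text
11.5833 [ 533.4 -118.7  185.5] [179.5  -0.5  -3.8] [-0.09  0.56  0.38  1.87 -0.29  0.75  0.38] [537.3 -35.5 327.4] [-0.333 -0.009 -0.066]
t 11.63 slide [-102.4  482.1  -54.5] | 495.9 rot [-0.03  0.15  4.26] | 4.3 F [-4.2  8.8 -1.1] w 84.6
```

View pics/w9.png

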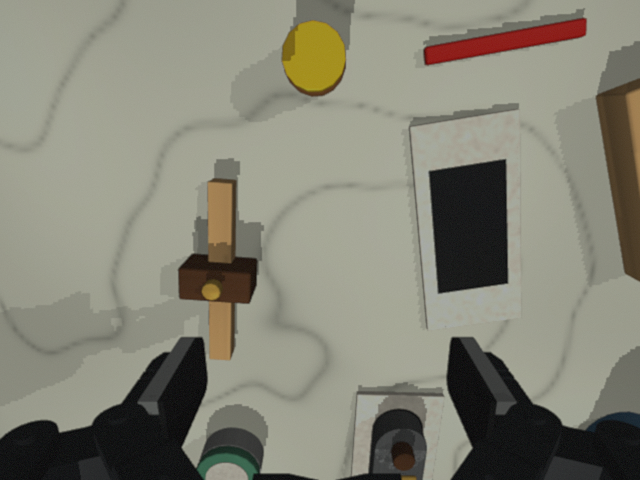

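>>> arm_command:
  rot:
    - [0,0,1]
    - [0,0,1]
    - [0,0,1]
    - [0,0,1]
    - [0,0,0]
  slide:
    - [-8,30,0]
    - [-8,39,0]
    - [-8,39,0]
    - [-8,39,0]
    - [-8,39,0]
  gripper: [85,85,85,85,85]

```text
clock: 12.05
eef_pos: [491.7, 77.5, 186.6]
tool_rot: [3.138, -0.009, 0.011]
force: [0.6, 0.6, 0.1]
width: 85.1
```

>>> arm_command:
  rot:
    - [0,0,0]
    - [0,0,0]
    - [0,0,0]
    - [0,0,0]
    - [0,0,0]
  slide:
    - [-10,39,-5]
    - [-10,39,-5]
    - [-10,39,-5]
    - [-10,39,-5]
    - [-10,25,-5]
  gripper: [85,85,85,85,85]

```text
clock: 12.47
eef_pos: [440.9, 268.4, 163.3]
tool_rot: [-3.14, -0.016, 0.013]
force: [1.1, -0.1, 0.5]
width: 85.0
```

```bash
 python3 -c "
from h import *
go(428.7,375,130,1.1)"
```

```text
t 12.47 slide [-12.2 106.6 -33.3] | 112.4 rot [-0.1   0.91  0.36] | 1.0 F [ 1.1 -0.1  0.5] w 85.0
```

>>> arm_command:
  rot:
    - [0,0.5,0]
    - [0,0.4,0]
    - [0,0,0]
    - [0,0,0]
    - [0,0,0]
  slide:
    - [-3,30,-10]
    - [-3,30,-10]
    - [-2,20,-10]
    - [0,5,0]
    - [0,0,0]
  gripper: [85,85,85,85,85]

```text
clock: 12.88
eef_pos: [427.5, 366.1, 131.3]
tool_rot: [-3.136, 0.002, 0.027]
force: [-0.7, 0.3, 0.2]
width: 85.2
```

```bash
 python3 snap.py w10; python3 - <<'E'
from h import *
f=np.load('w10.npz',allow_pickle=True);im=f['p'];c=f['c'].item();h=cv2.cvtColor(im,cv2.COLOR_RGB2HSV).astype(int)
m=((h[...,1]>90)&(h[...,0]<25)&(h[...,0]>5));m=cv2.morphologyEx(m.astype(np.uint8),cv2.MORPH_CLOSE,np.ones((7,7)))
print(blob(m,c,36)); go(428.7,375,60,1.1)
E
```

```text
12.8833 [427.5 366.1 131.3] [-1.797e+02  1.000e-01  1.500e+00] [-0.98  0.66  0.36  1.87 -0.36  0.67 -0.38] [425.3 447.4 274.3] [-0.318  0.002  0.028]
{'px': array([328., 237.]), 'cen': array([427.6, 380. ]), 'ang': np.float64(91.3), 'rect': array([427.8, 377.1,  54.7, 101.1,   1.4])}
t 12.93 slide [  1.4   9.7 -71.2] | 71.9 rot [-0.3  -0.18 -0.4 ] | 0.5 F [ 0.5 -0.  -0.3] w 85.0
```

View pics/w10.png

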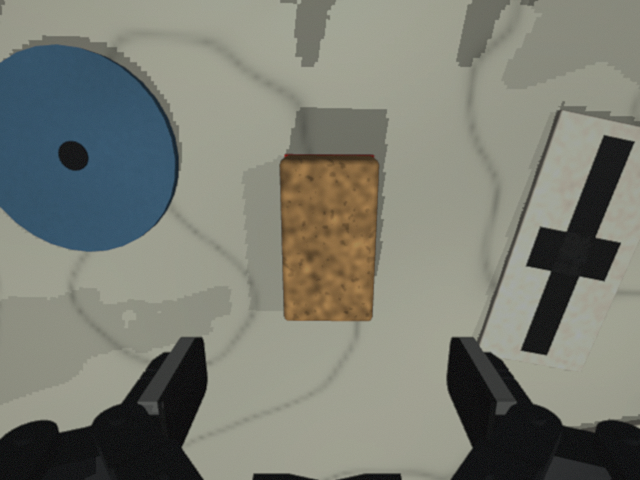

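```bash
 python3 - <<'E'
from h import *
f=np.load('w10.npz',allow_pickle=True);im=f['p'];c=f['c'].item()
print(im[148:168,330].tolist()); print(im[316:326,330].max(1))
for v in (159.5,321): print(onplane((330,v),c,36).round(1))
E
```

```text
[[108, 109, 99], [108, 110, 97], [111, 112, 102], [108, 109, 98], [110, 112, 101], [105, 104, 94], [83, 62, 56], [69, 37, 25], [63, 47, 32], [59, 46, 29], [60, 46, 30], [58, 48, 32], [68, 52, 34], [87, 68, 43], [106, 81, 50], [122, 94, 60], [118, 92, 58], [120, 94, 60], [129, 100, 62], [142, 109, 68]]
[121 124 126 123 128 149 159 159 159 158]
[[427.2 424.7  36. ]]
[[430.2 326.   36. ]]
```

>>> arm_command:
  rot:
    - [-0.3,-0.2,-0.2]
    - [0,0,0]
    - [0,0,0]
    - [0,0,0]
    - [0,0,0]
  slide:
    - [0.5,9,-25]
    - [0,0,-35]
    - [0,0,-25]
    - [0,0,0]
    - [0,0,0]
  gripper: [85,85,85,85,85]

```text
clock: 13.35
eef_pos: [434.7, 366.5, 49.3]
tool_rot: [-3.141, -0.009, 0.011]
force: [0.8, 0.7, 0.8]
width: 84.8
```

```bash
 python3 -c "
from h import *
go(428,375.4,0,1.3)"
```

```text
t 13.35 slide [ -6.7   8.9 -49.3] | 50.6 rot [-0.03  0.51  0.65] | 0.8 F [0.8 0.7 0.8] w 84.8
```

>>> arm_command:
  rot:
    - [0,0.5,0.6]
    - [0,0,0]
    - [0,0,0]
    - [0,0,0]
    - [0,0,0]
  slide:
    - [-7,9,0]
    - [0,0,-15]
    - [0,0,-20]
    - [0,0,0]
    - [0,0,0]
  gripper: [85,85,85,85,85]

```text
clock: 13.77
eef_pos: [432.6, 376.6, 22.9]
tool_rot: [-3.134, -0.008, 0.018]
force: [1.0, 0.2, 0.2]
width: 84.8
```

```bash
 python3 -c "
from h import *
go(428,375.4,0,1.3)"
```

```text
t 13.77 slide [ -4.6  -1.2 -22.9] | 23.4 rot [-0.43  0.45  0.27] | 0.7 F [1.  0.2 0.2] w 84.8
```

>>> arm_command:
  rot:
    - [-0.4,0.5,0.3]
    - [0,0,0]
    - [0,0,0]
    - [0,0,0]
  slide:
    - [-5,-1,-10]
    - [-2,0,-12]
    - [0,0,0]
    - [0,0,0]
  gripper: [85,85,85,85]

```text
clock: 14.1
eef_pos: [426.7, 377.7, 3.8]
tool_rot: [-3.137, -0.003, 0.025]
force: [0.8, -1.0, 0.1]
width: 85.0
```

```bash
 python3 -c "
from h import *
go(428,375.4,0,1.3)"
```

```text
t 14.1 slide [ 1.3 -2.3 -3.8] | 4.7 rot [-0.26  0.16 -0.1 ] | 0.3 F [ 0.8 -1.   0.1] w 85.0
```

>>> arm_command:
  rot:
    - [-0.3,0.2,0]
    - [0,0,0]
    - [0,0,0]
    - [0,0,0]
    - [0,0,0]
  slide:
    - [1,-2.3,-3]
    - [0,0,0]
    - [0,0,0]
    - [0,0,0]
    - [0,0,0]
  gripper: [85,85,70,50,40]

```text
clock: 14.52
eef_pos: [428.3, 375.3, 1.3]
tool_rot: [3.141, 0.0, 0.024]
force: [1.6, -0.9, -1.1]
width: 55.6
```

>>> arm_command:
  rot:
    - [0,0,0]
    - [0,0,0]
    - [0,0,0]
    - [0,0,0]
  slide:
    - [0,0,0]
    - [0,0,0]
    - [0,0,0]
    - [0,0,0]
  gripper: [40,40,40,40]

```text
clock: 14.85
eef_pos: [428.1, 375.1, 1.3]
tool_rot: [3.14, 0.001, 0.024]
force: [-0.1, -0.1, -1.5]
width: 55.1
```

```bash
 python3 -c "
from h import *
go(428,375.4,0,1.3)"
```

```text
t 14.85 slide [-0.1  0.3 -1.3] | 1.3 rot [ 0.07 -0.04 -0.08] | 0.1 F [-0.1 -0.1 -1.5] w 55.1
```

>>> arm_command:
  rot:
    - [0,0,0]
    - [0,0,0]
    - [0,0,0]
    - [0,0,0]
    - [0,0,0]
  slide:
    - [0,0,15]
    - [0,0,35]
    - [0,0,40]
    - [5,-10,35]
    - [12,-28,10]
  gripper: [40,40,40,40,40]

```text
clock: 15.27
eef_pos: [438.0, 340.1, 135.5]
tool_rot: [3.137, 0.012, 0.034]
force: [0.8, 0.2, -1.8]
width: 55.1
```

>>> arm_command:
  rot:
    - [0,0,1]
    - [0,0,1]
    - [0,0,1]
    - [0,0,1]
    - [0,0,0]
  slide:
    - [16,-36,0]
    - [16,-36,0]
    - [16,-36,0]
    - [16,-36,0]
    - [16,-36,0]
  gripper: [40,40,40,40,40]

```text
clock: 15.68
eef_pos: [519.5, 160.9, 140.7]
tool_rot: [-3.138, 0.004, 0.123]
force: [1.0, -0.3, -1.7]
width: 55.5
```

>>> arm_command:
  rot:
    - [0,0,0]
    - [0,0,0]
    - [0,0,0]
    - [0,0,0]
    - [0,0,0]
  slide:
    - [16,-36,0]
    - [16,-36,0]
    - [16,-36,0]
    - [16,-36,0]
    - [16,-36,0]
  gripper: [40,40,40,40,40]

```text
clock: 16.1
eef_pos: [600.5, -28.3, 140.6]
tool_rot: [-3.137, 0.006, 0.123]
force: [1.9, 0.9, -1.9]
width: 55.1
```

```bash
 python3 -c "
from h import *
go(646.8,-132.8,100,5.0)"
```

```text
t 16.1 slide [  46.3 -104.5  -40.6] | 121.3 rot [-0.23 -0.35 -2.07] | 2.1 F [ 1.9  0.9 -1.9] w 55.1
```

>>> arm_command:
  rot:
    - [0,0,-1]
    - [0,0,-1]
    - [0,0,0]
    - [0,0,0]
    - [0,0,0]
  slide:
    - [14,-32,0]
    - [13,-28,-10]
    - [8,-15,-15]
    - [0,0,-10]
    - [0,0,0]
  gripper: [40,40,40,40,40]

```text
clock: 16.52
eef_pos: [638.0, -123.2, 104.6]
tool_rot: [3.137, 0.002, 0.071]
force: [-1.2, 1.1, -1.0]
width: 55.3
```

```bash
 python3 -c "
from h import *
go(646.8,-132.8,40,5.0)"
```

```text
t 16.52 slide [  8.8  -9.6 -64.6] | 65.9 rot [ 0.29 -0.11  0.96] | 1.0 F [-1.2  1.1 -1. ] w 55.3
```

>>> arm_command:
  rot:
    - [0.3,0,1]
    - [0,0,0]
    - [0,0,0]
    - [0,0,0]
    - [0,0,0]
  slide:
    - [9,-9,-15]
    - [0,0,-25]
    - [0,0,-20]
    - [0,0,0]
    - [0,0,0]
  gripper: [40,40,40,40,40]

```text
clock: 16.93
eef_pos: [645.8, -125.9, 43.7]
tool_rot: [-3.136, 0.004, 0.094]
force: [0.5, -0.5, -0.5]
width: 55.6
```

```bash
 python3 -c "
from h import *
go(646.8,-132.8,14,5.0)"; python3 snap.py w11
```

```text
t 16.93 slide [  1.   -6.9 -29.7] | 30.5 rot [-0.28 -0.24 -0.38] | 0.5 F [ 0.5 -0.5 -0.5] w 55.6
16.9333 [ 645.8 -125.9   43.7] [-179.7    0.2    5.4] [ 0.02  0.88  0.24  1.62 -0.3   0.67  0.5 ] [638.3 -44.8 186.7] [-0.319  0.004  0.095]
```

View pics/w11.png

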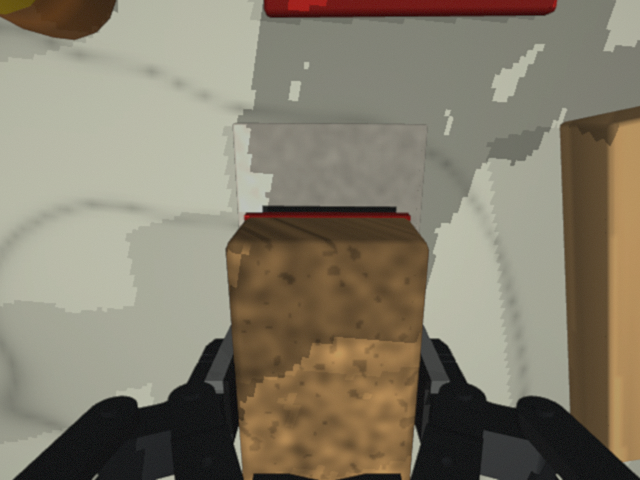

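>>> arm_command:
  rot:
    - [-0.3,-0.2,-0.4]
    - [0,0,0]
    - [0,0,0]
    - [0,0,0]
    - [0,0,0]
  slide:
    - [1,-7,-10]
    - [0,0,-14]
    - [0,0,-6]
    - [0,0,0]
    - [0,0,0]
  gripper: [40,40,40,40,40]

```text
clock: 17.4
eef_pos: [649.0, -131.1, 15.2]
tool_rot: [3.141, -0.005, 0.09]
force: [-0.6, -0.1, -0.8]
width: 55.2
```

```bash
 python3 -c "
from h import *
go(646.8,-132.8,7.3,5.0)"
```

```text
t 17.4 slide [-2.2 -1.7 -7.9] | 8.4 rot [ 0.03  0.28 -0.14] | 0.3 F [-0.6 -0.1 -0.8] w 55.2
```

>>> arm_command:
  rot:
    - [0,0.3,-0.1]
    - [0,0,0]
    - [0,0,0]
    - [0,0,0]
  slide:
    - [-2,-2,-4]
    - [-0.5,0,-2]
    - [0,0,0]
    - [0,0,0]
  gripper: [40,40,40,40]

```text
clock: 17.73
eef_pos: [646.7, -133.7, 9.3]
tool_rot: [3.141, 0.0, 0.087]
force: [-0.0, 0.0, -1.2]
width: 55.2
```

```bash
 python3 -c "
from h import *
go(646.8,-132.8,7.3,5.0)"
```

```text
t 17.73 slide [ 0.1  0.9 -2. ] | 2.2 rot [ 0.05  0.   -0.01] | 0.1 F [-0.   0.  -1.2] w 55.2
```

>>> arm_command:
  rot:
    - [0,0,0]
    - [0,0,0]
  slide:
    - [0,1,-2]
    - [0,0,-0.5]
  gripper: [40,40]

```text
clock: 17.9
eef_pos: [647.1, -132.9, 7.3]
tool_rot: [3.14, -0.001, 0.087]
force: [-1.0, 0.1, -0.4]
width: 55.5
```

```bash
 python3 -c "
from h import *
go(646.8,-132.8,7.3,5.0)"
```

```text
t 17.9 slide [-0.3  0.1  0. ] | 0.3 rot [0.07 0.06 0.01] | 0.1 F [-1.   0.1 -0.4] w 55.5
```

Touching (weight is off the wrist). A hair lower, then release.

>>> arm_command:
  rot:
    - [0,0,0]
    - [0,0,0]
    - [0,0,0]
    - [0,0,0]
    - [0,0,0]
  slide:
    - [-0.2,0,-0.7]
    - [0,0,-0.3]
    - [0,0,0]
    - [0,0,0]
    - [0,0,0]
  gripper: [40,60,70,80,85]

```text
clock: 18.32
eef_pos: [648.1, -133.0, 7.7]
tool_rot: [3.14, -0.004, 0.087]
force: [-0.3, 0.8, -0.3]
width: 84.8
```

>>> arm_command:
  rot:
    - [0,0,0]
    - [0,0,0]
    - [0,0,0]
    - [0,0,0]
    - [0,0,0]
  slide:
    - [0,0,5]
    - [0,0,35]
    - [0,0,40]
    - [0,0,40]
    - [-5,-5,25]
  gripper: [85,85,85,85,85]

```text
clock: 18.73
eef_pos: [637.3, -134.9, 150.3]
tool_rot: [-3.138, 0.011, 0.089]
force: [1.4, -0.9, 0.3]
width: 85.2
```

```bash
 python3 snap.py w12; python3 -c "
from h import *
go(430,-340.8,150,0)"
```

```text
18.7333 [ 637.3 -134.9  150.3] [-179.8    0.6    5.1] [-0.    0.74  0.29  1.58 -0.26  0.87  0.47] [631.3 -53.4 293.2] [-0.321  0.011  0.09 ]
t 18.78 slide [-208.  -202.6   -4.9] | 290.4 rot [ 0.01 -0.36 -4.96] | 5.0 F [-0.7 -2.   2.7] w 84.9
```

View pics/w12.png

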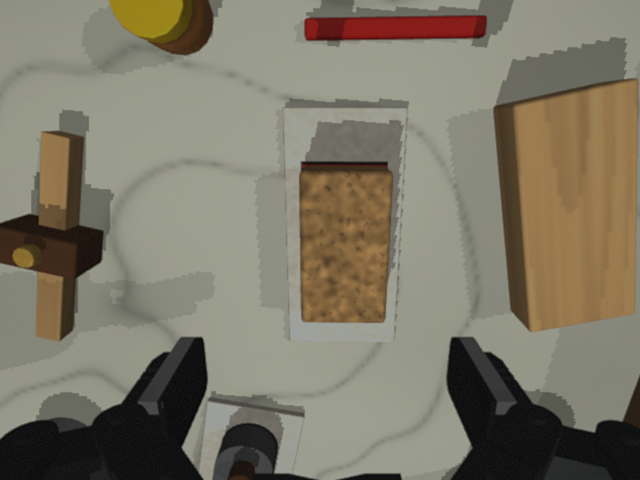

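>>> arm_command:
  rot:
    - [0,0,-1]
    - [0,0,-1]
    - [0,0,-1]
    - [0,0,-1]
    - [0,0,-1]
  slide:
    - [-27,-26,5]
    - [-28,-27,0]
    - [-28,-27,0]
    - [-28,-27,0]
    - [-28,-27,0]
  gripper: [85,85,85,85,85]

```text
clock: 19.2
eef_pos: [504.9, -266.3, 166.0]
tool_rot: [-3.141, -0.012, 0.015]
force: [0.2, 0.3, 0.7]
width: 84.7
```

>>> arm_command:
  rot:
    - [0,0,0]
    - [0,0,0]
    - [0,0,0]
    - [0,0,0]
    - [0,0,0]
  slide:
    - [-26,-26,0]
    - [-20,-20,0]
    - [0,0,0]
    - [0,0,0]
    - [0,0,0]
  gripper: [85,85,85,85,85]

```text
clock: 19.62
eef_pos: [446.7, -323.5, 168.1]
tool_rot: [3.137, -0.01, -0.003]
force: [0.0, -0.2, -0.3]
width: 85.3
```

```bash
 python3 snap.py w13; python3 - <<'E'
from h import *
f=np.load('w13.npz',allow_pickle=True);im=f['p'];c=f['c'].item();h=cv2.cvtColor(im,cv2.COLOR_RGB2HSV).astype(int)
m=(h[...,0]>60)&(h[...,0]<90)&(h[...,1]>90);print('tin',blob(m,c,32))
go(430,-340.8,60,0)
E
```

```text
19.6167 [ 446.7 -323.5  168.1] [179.7  -0.6  -0.2] [ 0.38  0.58  0.29  1.88 -0.25  0.71  0.81] [ 445.2 -240.7  310.2] [-0.329 -0.01  -0.003]
tin {'px': array([300., 262.]), 'cen': array([ 429.5, -340.4]), 'ang': np.float64(76.1), 'rect': array([ 429.5, -341.2,   56.3,   55.2,   89.7])}
t 19.67 slide [ -17.4  -17.9 -108. ] | 110.8 rot [0.27 0.57 0.13] | 0.6 F [ 0.2  0.8 -0.3] w 85.4
```

View pics/w13.png

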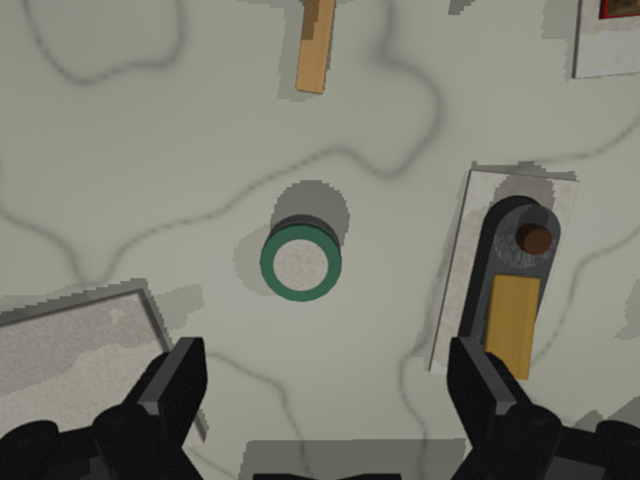

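>>> arm_command:
  rot:
    - [0.3,0.6,0]
    - [0,0,0]
    - [0,0,0]
    - [0,0,0]
    - [0,0,0]
  slide:
    - [-17,-18,-10]
    - [0,0,-35]
    - [0,0,-35]
    - [0,0,-25]
    - [0,0,0]
  gripper: [85,85,85,85,85]

```text
clock: 20.08
eef_pos: [440.3, -336.6, 61.7]
tool_rot: [3.14, -0.011, 0.013]
force: [-0.7, 0.1, -0.1]
width: 84.9
```

```bash
 python3 -c "
from h import *
go(429.7,-341,-1.5,0)"
```

```text
t 20.08 slide [-10.6  -4.4 -63.2] | 64.2 rot [ 0.1   0.61 -0.72] | 1.0 F [-0.7  0.1 -0.1] w 84.9
```

>>> arm_command:
  rot:
    - [0,0.6,-0.7]
    - [0,0,0]
    - [0,0,0]
    - [0,0,0]
    - [0,0,0]
  slide:
    - [-11,-5,-5]
    - [-2,0,-22]
    - [-2,0,-20]
    - [0,0,0]
    - [0,0,0]
  gripper: [85,85,85,85,85]

```text
clock: 20.5
eef_pos: [429.2, -340.8, 16.6]
tool_rot: [3.138, -0.003, 0.006]
force: [0.5, -0.7, 0.9]
width: 85.0
```

```bash
 python3 -c "
from h import *
go(429.7,-341,-1.5,0)"
```

```text
t 20.5 slide [  0.5  -0.2 -18.1] | 18.1 rot [ 0.22  0.18 -0.36] | 0.5 F [ 0.5 -0.7  0.9] w 85.0
```

>>> arm_command:
  rot:
    - [0.2,0.2,0]
    - [0,0,0]
    - [0,0,0]
    - [0,0,0]
  slide:
    - [-1,0,-9]
    - [0,0,-8]
    - [0,0,-2]
    - [0,0,0]
  gripper: [85,85,85,85]

```text
clock: 20.83
eef_pos: [431.3, -342.6, 0.7]
tool_rot: [3.137, -0.005, 0.007]
force: [-0.1, -0.1, -0.2]
width: 85.0
```

```bash
 python3 -c "
from h import *
go(429.7,-341,-1.5,0)"
```

```text
t 20.83 slide [-1.6  1.6 -2.2] | 3.1 rot [ 0.27  0.29 -0.43] | 0.6 F [-0.1 -0.1 -0.2] w 85.0
```

>>> arm_command:
  rot:
    - [0.3,0.3,0]
    - [0,0,0]
    - [0,0,0]
    - [0,0,0]
    - [0,0,0]
  slide:
    - [-1.6,1.6,-2]
    - [0,0,0]
    - [0,0,0]
    - [0,0,0]
    - [0,0,0]
  gripper: [85,85,70,50,40]

```text
clock: 21.25
eef_pos: [430.3, -341.4, 0.0]
tool_rot: [3.142, -0.001, 0.007]
force: [0.1, 0.5, -0.5]
width: 56.4
```

>>> arm_command:
  rot:
    - [0,0,0]
    - [0,0,0]
    - [0,0,0]
    - [0,0,0]
  slide:
    - [0,0,0]
    - [0,0,0]
    - [0,0,0]
    - [0,0,0]
  gripper: [40,40,40,40]

```text
clock: 21.58
eef_pos: [430.2, -341.3, 0.1]
tool_rot: [3.142, -0.001, 0.007]
force: [1.1, 0.4, -0.5]
width: 56.5
```

```bash
 python3 -c "
from h import *
go(429.7,-341,-1.5,0)"
```

```text
t 21.58 slide [-0.5  0.3 -1.6] | 1.7 rot [-0.    0.05 -0.43] | 0.4 F [ 1.1  0.4 -0.5] w 56.5
```

>>> arm_command:
  rot:
    - [0,0,0]
    - [0,0,0]
    - [0,0,0]
    - [0,0,0]
    - [0,0,0]
  slide:
    - [0,0,15]
    - [0,0,35]
    - [0,0,40]
    - [5,10,35]
    - [12,28,10]
  gripper: [40,40,40,40,40]

```text
clock: 22.0
eef_pos: [440.2, -306.8, 135.5]
tool_rot: [-3.14, 0.009, -0.004]
force: [1.1, -0.7, -0.6]
width: 56.8
```

>>> arm_command:
  rot:
    - [0,0,0]
    - [0,0,0]
    - [0,0,0]
    - [0,0,0]
    - [0,0,0]
  slide:
    - [17,36,0]
    - [17,36,0]
    - [17,36,0]
    - [17,36,0]
    - [17,36,0]
  gripper: [40,40,40,40,40]

```text
clock: 22.42
eef_pos: [527.4, -126.5, 141.5]
tool_rot: [3.136, -0.0, -0.017]
force: [1.4, -0.3, -1.8]
width: 56.4
```

>>> arm_command:
  rot:
    - [0,0,0]
    - [0,0,0]
    - [0,0,0]
    - [0,0,0]
    - [0,0,0]
  slide:
    - [17,36,0]
    - [17,36,0]
    - [17,36,0]
    - [17,36,0]
    - [15,30,0]
  gripper: [40,40,40,40,40]

```text
clock: 22.83
eef_pos: [611.7, 59.3, 141.2]
tool_rot: [3.137, 0.001, -0.015]
force: [1.4, -0.5, -1.1]
width: 56.2
```

```bash
 python3 -c "
from h import *
go(656.9,138.5,100,0)"
```

```text
t 22.83 slide [ 45.2  79.2 -41.2] | 100.1 rot [ 0.25 -0.06  0.88] | 0.9 F [ 1.4 -0.5 -1.1] w 56.2
```

>>> arm_command:
  rot:
    - [0,0,0]
    - [0,0,0]
    - [0,0,0]
    - [0,0,0]
    - [0,0,0]
  slide:
    - [16,28,0]
    - [14,20,-10]
    - [6,5,-20]
    - [0,0,-10]
    - [0,0,0]
  gripper: [40,40,40,40,40]

```text
clock: 23.25
eef_pos: [650.1, 130.8, 98.3]
tool_rot: [-3.138, -0.0, 0.002]
force: [-0.5, -0.4, -1.0]
width: 56.8
```

```bash
 python3 -c "
from h import *
go(656.9,138.5,40,0)"
```

```text
t 23.25 slide [  6.8   7.7 -58.3] | 59.2 rot [-0.19  0.03 -0.14] | 0.2 F [-0.5 -0.4 -1. ] w 56.8
```

>>> arm_command:
  rot:
    - [-0.2,0,0]
    - [0,0,0]
    - [0,0,0]
    - [0,0,0]
    - [0,0,0]
  slide:
    - [6,8,-10]
    - [0,0,-25]
    - [0,0,-20]
    - [0,0,0]
    - [0,0,0]
  gripper: [40,40,40,40,40]

```text
clock: 23.67
eef_pos: [654.0, 131.5, 43.7]
tool_rot: [3.137, 0.002, -0.005]
force: [1.0, -0.1, -0.3]
width: 56.6
```

```bash
 python3 -c "
from h import *
go(656.9,138.5,14,0)"; python3 snap.py w14
```

```text
t 23.67 slide [  2.9   7.  -29.7] | 30.6 rot [ 0.25 -0.13  0.29] | 0.4 F [ 1.  -0.1 -0.3] w 56.6
23.6667 [654.  131.5  43.7] [ 1.797e+02  1.000e-01 -3.000e-01] [-0.42  0.9   0.32  1.6  -0.38  0.7   0.07] [654.3 214.3 185.9] [-0.328  0.002 -0.004]
```

View pics/w14.png

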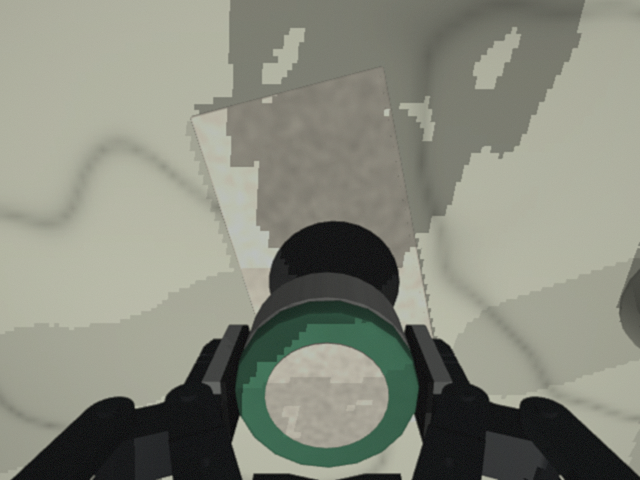

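```bash
 python3 - <<'E'
from h import *
f=np.load('w14.npz',allow_pickle=True);im=f['p'];c=f['c'].item();h=cv2.cvtColor(im,cv2.COLOR_RGB2HSV).astype(int)
m=(h[...,0]>60)&(h[...,0]<90)&(h[...,1]>90);m[:310]=0;print('tin',blob(m,c,75.6))
m=(h[...,1]<40)&(h[...,2]>90);n=np.zeros_like(m);n[335:442,255:400]=m[335:442,255:400];print('disc',blob(n,c,75.6,np.array((328,390))))
E
```

```text
tin {'px': array([327., 384.]), 'cen': array([653.6, 134. ]), 'ang': np.float64(87.8), 'rect': array([653.7, 131.6,  57.1,  56.8,  89.8])}
disc {'px': array([326., 394.]), 'cen': array([653.6, 131.3]), 'ang': np.float64(1.8), 'rect': array([653.6, 131.5,  36.3,  38.3,  89.9])}
```

>>> arm_command:
  rot:
    - [0.3,0,0]
    - [0,0,0]
    - [0,0,0]
    - [0,0,0]
    - [0,0,0]
  slide:
    - [3,7,-10]
    - [0,0,-14]
    - [0,0,-6]
    - [0,0,0]
    - [0,0,0]
  gripper: [40,40,40,40,40]

```text
clock: 24.13
eef_pos: [659.4, 137.3, 15.5]
tool_rot: [-3.14, -0.003, -0.008]
force: [-0.3, 0.7, -1.1]
width: 56.4
```

```bash
 python3 -c "
from h import *
go(656.9,138.5,7,0)"
```

```text
t 24.13 slide [-2.5  1.2 -8.5] | 9.0 rot [-0.11  0.18  0.45] | 0.5 F [-0.3  0.7 -1.1] w 56.4
```

>>> arm_command:
  rot:
    - [0,0.2,0]
    - [0,0,0]
    - [0,0,0]
    - [0,0,0]
  slide:
    - [-2.3,1.5,-4]
    - [-0.5,0,-2]
    - [0,0,0]
    - [0,0,0]
  gripper: [40,40,40,40]

```text
clock: 24.47
eef_pos: [656.6, 139.1, 9.4]
tool_rot: [-3.14, 0.0, -0.008]
force: [0.1, -0.2, -0.7]
width: 56.6
```

```bash
 python3 -c "
from h import *
go(657.1,138.8,6.2,0)"
```

```text
t 24.47 slide [ 0.5 -0.3 -3.2] | 3.2 rot [-0.11 -0.01  0.44] | 0.5 F [ 0.1 -0.2 -0.7] w 56.6
```

>>> arm_command:
  rot:
    - [0,0,0]
    - [0,0,0]
  slide:
    - [0,0,-2.5]
    - [0,0,-1]
  gripper: [40,40]

```text
clock: 24.63
eef_pos: [656.9, 139.3, 6.2]
tool_rot: [-3.139, -0.001, -0.007]
force: [-0.2, 1.2, -0.8]
width: 56.5
```

```bash
 python3 -c "
from h import *
go(657.1,138.8,6.2,0)"
```

```text
t 24.63 slide [ 0.2 -0.5 -0. ] | 0.5 rot [-0.12  0.04  0.43] | 0.4 F [-0.2  1.2 -0.8] w 56.5
```

>>> arm_command:
  rot:
    - [0,0,0]
    - [0,0,0]
    - [0,0,0]
    - [0,0,0]
    - [0,0,0]
  slide:
    - [0,-0.4,-1.2]
    - [0,0,-0.3]
    - [0,0,0]
    - [0,0,0]
    - [0,0,0]
  gripper: [40,60,70,80,85]

```text
clock: 25.05
eef_pos: [658.2, 139.3, 6.8]
tool_rot: [-3.138, -0.003, -0.007]
force: [0.1, -0.7, -0.0]
width: 84.7
```

>>> arm_command:
  rot:
    - [0,0,0]
    - [0,0,0]
    - [0,0,0]
    - [0,0,0]
    - [0,0,0]
  slide:
    - [0,0,5]
    - [0,0,35]
    - [0,0,40]
    - [0,0,40]
    - [-5,-5,25]
  gripper: [85,85,85,85,85]

```text
clock: 25.47
eef_pos: [647.0, 134.1, 149.2]
tool_rot: [-3.141, 0.012, -0.007]
force: [1.2, 0.5, 0.3]
width: 85.0
```

```bash
 python3 snap.py w15; python3 - <<'E'
from h import *
f=np.load('w15.npz',allow_pickle=True);im=f['p'];c=f['c'].item();h=cv2.cvtColor(im,cv2.COLOR_RGB2HSV).astype(int)
m=(h[...,0]>60)&(h[...,0]<90)&(h[...,1]>90);print('tin',blob(m,c,38))
go(449,-145,150,-8.5)
f=np.load('w9.npz',allow_pickle=True);im=f['p'];c=f['c'].item();h=cv2.cvtColor(im,cv2.COLOR_RGB2HSV).astype(int)
# gauge: dark fence top/beam edges
wood=(h[...,1]>80)&(h[...,2]>100)&(h[...,0]<20)
for uv in [(222,215),(221,330)]: print('beam',blob(wood,c,18,np.array(uv)))
x=im[140:380,130:310];cv2.imwrite('pics/g.png',cv2.resize(x,None,fx=3,fy=2.5,interpolation=cv2.INTER_CUBIC)[...,::-1])
E
```

```text
25.4667 [647.  134.1 149.2] [-180.     0.7   -0.4] [-0.46  0.77  0.37  1.56 -0.34  0.89  0.03] [648.8 216.2 291.8] [-0.324  0.012 -0.006]
tin {'px': array([345., 241.]), 'cen': array([656.6, 140. ]), 'ang': np.float64(89.9), 'rect': array([656.5, 139.2,  55.2,  56.4,  15.7])}
t 25.52 slide [-199.1 -277.    -3.7] | 341.2 rot [-0.04 -0.4  -8.01] | 8.0 F [ 0.3 -2.   3.1] w 84.5
beam {'px': array([220., 222.]), 'cen': array([ 454.5, -109.4]), 'ang': np.float64(80.7), 'rect': array([ 454.5, -110.9,   61.7,   17.4,   81. ])}
beam {'px': array([220., 330.]), 'cen': array([ 441. , -200.9]), 'ang': np.float64(81.9), 'rect': array([ 440.7, -201.6,   53.6,   17.4,   82. ])}
```

View pics/w15.png

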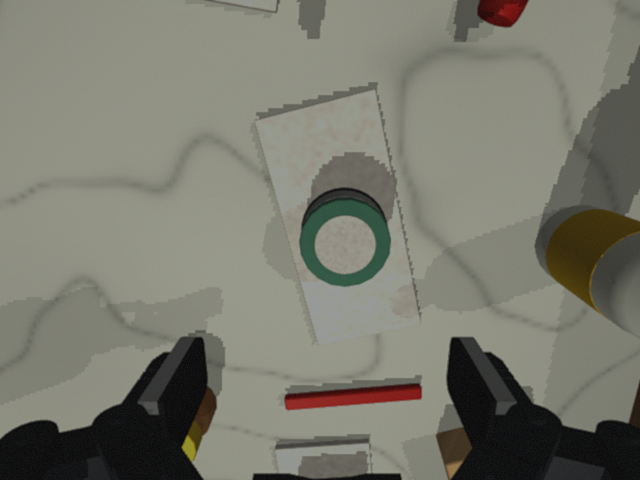

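View pics/g.png

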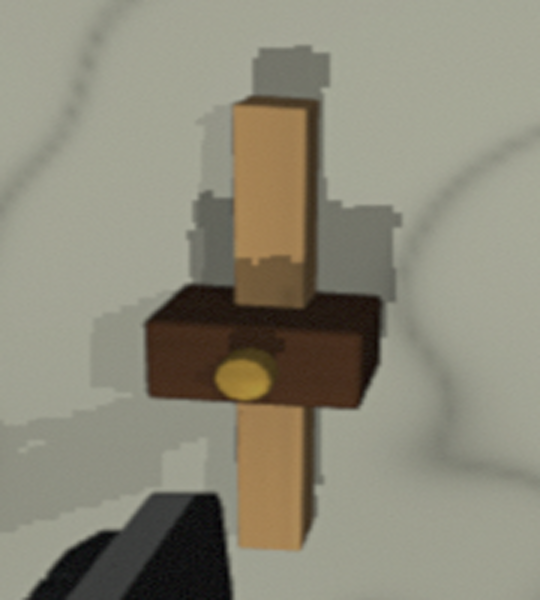

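>>> arm_command:
  rot:
    - [0,0,-2]
    - [0,0,-2]
    - [0,0,-2]
    - [0,0,-2]
    - [0,0,0]
  slide:
    - [-21,-30,5]
    - [-22,-32,0]
    - [-22,-32,0]
    - [-22,-32,0]
    - [-22,-32,0]
  gripper: [85,85,85,85,85]

```text
clock: 25.93
eef_pos: [542.1, -19.6, 164.2]
tool_rot: [-3.133, -0.01, -0.138]
force: [0.6, -0.3, 0.1]
width: 85.1
```

>>> arm_command:
  rot:
    - [0,0,0]
    - [0,0,0]
    - [0,0,0]
    - [0,0,0]
    - [0,0,0]
  slide:
    - [-22,-32,0]
    - [-22,-32,0]
    - [-22,-32,0]
    - [-8,-12,0]
    - [0,0,0]
  gripper: [85,85,85,85,85]

```text
clock: 26.35
eef_pos: [457.9, -139.9, 166.3]
tool_rot: [-3.137, -0.01, -0.151]
force: [-0.5, 0.5, -1.1]
width: 84.9
```

```bash
python3 snap.py w16;python3 - <<'E'
from h import *
go(447.8,-154.4,60,-8.7)
f=np.load('w16.npz',allow_pickle=True);im=f['p'];c=f['c'].item();h=cv2.cvtColor(im,cv2.COLOR_RGB2HSV).astype(int)
wood=(h[...,1]>80)&(h[...,2]>85)&(h[...,0]<20)
cs,_=cv2.findContours(wood.astype(np.uint8),cv2.RETR_EXTERNAL,cv2.CHAIN_APPROX_NONE)
for k in cs:
    if cv2.contourArea(k)>500:
        r=cv2.minAreaRect(onplane(k[:,0],c,18)[:,:2].astype(np.float32));print(k[:,0].mean(0),np.round(cv2.boxPoints(r),1).tolist(),np.round(r[1]+(r[2],),1))
E
```

```text
26.35 [ 457.9 -139.9  166.3] [-179.7   -0.6   -8.6] [-0.02  0.51  0.38  2.07 -0.33  0.61  0.44] [468.2 -59.1 309.2] [-0.319 -0.011 -0.15 ]
t 26.4 slide [ -10.9  -15.5 -106.3] | 107.9 rot [-0.19  0.65 -0.13] | 0.7 F [-0.7 -0.1  0.5] w 85.2
[314.75722543 313.93641618] [[428.0, -226.3000030517578], [445.29998779296875, -228.89999389648438], [453.3999938964844, -175.0], [436.20001220703125, -172.39999389648438]] [54.6 17.4 81.4]
[313.15246637 194.80269058] [[440.8999938964844, -139.6999969482422], [458.3999938964844, -142.39999389648438], [467.5, -81.80000305175781], [450.0, -79.19999694824219]] [61.3 17.7 81.4]
[606.1136891  188.40139211] [[627.4000244140625, -88.5999984741211], [635.7999877929688, -195.0], [682.5, -191.3000030517578], [674.0, -84.9000015258789]] [ 46.8 106.7   4.5]
```

View pics/w16.png

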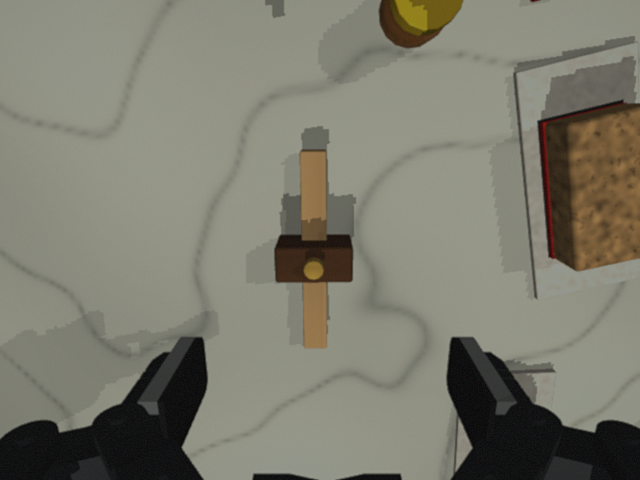

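>>> arm_command:
  rot:
    - [-0.2,0.6,0]
    - [0,0,0]
    - [0,0,0]
    - [0,0,0]
    - [0,0,0]
  slide:
    - [-12,-16,-10]
    - [-2,0,-35]
    - [-2,0,-35]
    - [-2,0,-20]
    - [0,0,0]
  gripper: [85,85,85,85,85]

```text
clock: 26.82
eef_pos: [449.7, -150.3, 65.2]
tool_rot: [-3.139, -0.014, -0.141]
force: [-0.7, 0.7, -0.3]
width: 84.9
```

```bash
 python3 -c "
from h import *
go(447.8,-154.2,0,-8.6)"
```

```text
t 26.82 slide [ -1.9  -3.9 -65.2] | 65.4 rot [-0.01  0.84 -0.53] | 1.0 F [-0.7  0.7 -0.3] w 84.9
```

>>> arm_command:
  rot:
    - [0,0.8,-0.5]
    - [0,0,0]
    - [0,0,0]
    - [0,0,0]
    - [0,0,0]
  slide:
    - [-2,-4,-5]
    - [-2,0,-22]
    - [-2,0,-20]
    - [0,0,0]
    - [0,0,0]
  gripper: [85,85,85,85,85]

```text
clock: 27.23
eef_pos: [451.2, -151.4, 19.1]
tool_rot: [-3.141, -0.006, -0.143]
force: [1.1, -0.3, 0.7]
width: 85.0
```

```bash
 python3 -c "
from h import *
go(447.8,-154.2,0,-8.6)"
```

```text
t 27.23 slide [ -3.4  -2.8 -19.1] | 19.6 rot [-0.01  0.35 -0.39] | 0.5 F [ 1.1 -0.3  0.7] w 85.0
```

>>> arm_command:
  rot:
    - [0,0.3,-0.4]
    - [0,0,0]
    - [0,0,0]
    - [0,0,0]
  slide:
    - [-4,-3,-9]
    - [-1,0,-8]
    - [0,0,-2]
    - [0,0,0]
  gripper: [85,85,85,85]

```text
clock: 27.57
eef_pos: [452.6, -154.2, 5.0]
tool_rot: [-3.141, -0.011, -0.148]
force: [0.5, 0.0, 0.6]
width: 84.8
```

```bash
 python3 -c "
from h import *
go(447.8,-154.2,0,-8.6)"
```

```text
t 27.57 slide [-4.8 -0.  -5. ] | 6.9 rot [ 0.08  0.63 -0.13] | 0.6 F [0.5 0.  0.6] w 84.8
```

>>> arm_command:
  rot:
    - [0,0.6,-0.1]
    - [0,0,0]
    - [0,0,0]
  slide:
    - [-5,0,-5]
    - [0,0,0]
    - [0,0,0]
  gripper: [85,85,85]

```text
clock: 27.82
eef_pos: [449.8, -153.9, 2.2]
tool_rot: [3.14, -0.004, -0.148]
force: [-0.1, 0.2, -0.3]
width: 84.9
```

```bash
 python3 -c "
from h import *
go(447.8,-154.2,0,-8.6)"
```

```text
t 27.82 slide [-2.  -0.3 -2.2] | 3.0 rot [ 0.11  0.24 -0.12] | 0.3 F [-0.1  0.2 -0.3] w 84.9
```

>>> arm_command:
  rot:
    - [0,0.2,-0.1]
    - [0,0,0]
    - [0,0,0]
    - [0,0,0]
    - [0,0,0]
  slide:
    - [-2,-0.3,-2]
    - [0,0,0]
    - [0,0,0]
    - [0,0,0]
    - [0,0,0]
  gripper: [85,75,60,50,40]

```text
clock: 28.23
eef_pos: [448.0, -154.2, 1.2]
tool_rot: [3.14, -0.002, -0.15]
force: [0.2, -0.1, -1.5]
width: 53.1
```

>>> arm_command:
  rot:
    - [0,0,0]
    - [0,0,0]
    - [0,0,0]
    - [0,0,0]
  slide:
    - [0,0,0]
    - [0,0,0]
    - [0,0,0]
    - [0,0,0]
  gripper: [40,40,40,40]

```text
clock: 28.57
eef_pos: [448.0, -154.2, 1.1]
tool_rot: [3.141, -0.002, -0.15]
force: [-0.2, 0.2, 0.3]
width: 53.3
```

```bash
 python3 -c "
from h import *
go(447.8,-154.2,0,-8.6)"
```

```text
t 28.57 slide [-0.2  0.  -1.1] | 1.2 rot [0.07 0.1  0.01] | 0.1 F [-0.2  0.2  0.3] w 53.3
```

>>> arm_command:
  rot:
    - [0,0,0]
    - [0,0,0]
    - [0,0,0]
    - [0,0,0]
    - [0,0,0]
  slide:
    - [0,0,15]
    - [0,0,35]
    - [0,0,40]
    - [3,10,35]
    - [8,28,10]
  gripper: [40,40,40,40,40]

```text
clock: 28.98
eef_pos: [453.3, -121.1, 137.4]
tool_rot: [3.138, 0.008, -0.164]
force: [1.6, -0.1, -1.6]
width: 53.2
```

>>> arm_command:
  rot:
    - [0,0,0]
    - [0,0,0]
    - [0,0,0]
    - [0,0,0]
    - [0,0,0]
  slide:
    - [10,38,0]
    - [10,38,0]
    - [10,38,0]
    - [10,38,0]
    - [10,38,0]
  gripper: [40,40,40,40,40]

```text
clock: 29.4
eef_pos: [505.3, 71.7, 142.3]
tool_rot: [3.137, -0.001, -0.176]
force: [0.5, 0.1, -2.2]
width: 53.7
```

>>> arm_command:
  rot:
    - [0,0,0]
    - [0,0,0]
    - [0,0,0]
    - [0,0,0]
    - [0,0,0]
  slide:
    - [11,38,0]
    - [11,38,0]
    - [11,38,0]
    - [11,38,0]
    - [11,38,0]
  gripper: [40,40,40,40,40]

```text
clock: 29.82
eef_pos: [557.6, 272.8, 140.5]
tool_rot: [3.134, 0.004, -0.174]
force: [1.6, -1.3, -1.9]
width: 53.4
```

```bash
 python3 -c "
from h import *
go(590.6,364.7,100,-9.6)"
```

```text
t 29.82 slide [ 33.   91.9 -40.5] | 105.7 rot [ 0.37 -0.29  0.39] | 0.6 F [ 1.6 -1.3 -1.9] w 53.4
```

>>> arm_command:
  rot:
    - [0.2,-0.2,0.2]
    - [0.2,-0.1,0.2]
    - [0,0,0]
    - [0,0,0]
    - [0,0,0]
  slide:
    - [11,32,0]
    - [11,24,-10]
    - [4,5,-20]
    - [0,0,-10]
    - [0,0,0]
  gripper: [40,40,40,40,40]

```text
clock: 30.23
eef_pos: [580.2, 352.9, 94.6]
tool_rot: [-3.135, 0.004, -0.148]
force: [-1.1, -0.8, -2.7]
width: 53.2
```

```bash
 python3 -c "
from h import *
go(590.6,364.7,40,-9.6)"
```

```text
t 30.23 slide [ 10.4  11.8 -54.6] | 56.8 rot [-0.39 -0.17 -1.13] | 1.2 F [-1.1 -0.8 -2.7] w 53.2
```

>>> arm_command:
  rot:
    - [-0.4,-0.2,-1.1]
    - [0,0,0]
    - [0,0,0]
    - [0,0,0]
    - [0,0,0]
  slide:
    - [9,12,-10]
    - [0,0,-22]
    - [0,0,-18]
    - [0,0,0]
    - [0,0,0]
  gripper: [40,40,40,40,40]

```text
clock: 30.65
eef_pos: [588.3, 357.3, 44.3]
tool_rot: [3.135, 0.002, -0.176]
force: [0.5, -0.5, -1.2]
width: 52.9
```

```bash
 python3 -c "
from h import *
go(590.6,364.7,14,-9.6)"; python3 snap.py w17
```

```text
t 30.65 slide [  2.3   7.4 -30.3] | 31.2 rot [ 0.33 -0.18  0.5 ] | 0.6 F [ 0.5 -0.5 -1.2] w 52.9
30.65 [588.3 357.3  44.3] [ 1.796e+02  1.000e-01 -1.010e+01] [-0.9   0.99  0.6   1.53 -0.68  0.84 -0.22] [602.6 439.  186.3] [-0.33   0.002 -0.176]
```

View pics/w17.png

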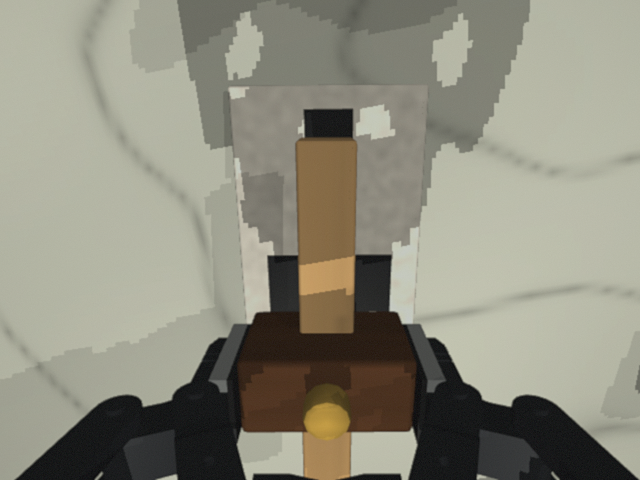

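```bash
 python3 - <<'E'
from h import *
f=np.load('w17.npz',allow_pickle=True);im=f['p'];c=f['c'].item()
d=np.array([np.cos(np.radians(79.9)),np.sin(np.radians(79.9))])
for v in (137,139):
    a=onplane((327,v),c,61.2)[0,:2]; print('obj centre est',(a-75*d).round(1))
b=onplane((328.5,109),c,6)[0,:2]; e=np.radians(80.4);print('board centre est',(b-76*np.array([np.cos(e),np.sin(e)])).round(1))
E
```

```text
obj centre est [588.1 358.1]
obj centre est [588.  357.6]
board centre est [590.5 364.5]
```

>>> arm_command:
  rot:
    - [0.3,-0.2,0.5]
    - [0,0,0]
    - [0,0,0]
    - [0,0,0]
    - [0,0,0]
  slide:
    - [1.5,7,-10]
    - [-0.5,0,-14]
    - [-0.5,0,-6]
    - [0,0,0]
    - [0,0,0]
  gripper: [40,40,40,40,40]

```text
clock: 31.12
eef_pos: [590.6, 364.0, 15.8]
tool_rot: [-3.139, -0.004, -0.169]
force: [0.7, -0.2, -2.2]
width: 53.2
```

```bash
 python3 -c "
from h import *
go(590.6,364.7,7,-9.6)"
```

```text
t 31.12 slide [-0.   0.7 -8.8] | 8.8 rot [-0.11  0.27  0.09] | 0.3 F [ 0.7 -0.2 -2.2] w 53.2
```

Measured centres agree with the plan to within 0.5 mm. Lowering now.

>>> arm_command:
  rot:
    - [-0.1,0.3,0.1]
    - [0,0,0]
    - [0,0,0]
    - [0,0,0]
  slide:
    - [-0.3,0.4,-4]
    - [-0.5,0,-2]
    - [0,0,0]
    - [0,0,0]
  gripper: [40,40,40,40]

```text
clock: 31.45
eef_pos: [590.2, 364.5, 9.8]
tool_rot: [-3.141, 0.0, -0.167]
force: [0.1, 0.1, -1.7]
width: 53.0
```

```bash
 python3 -c "
from h import *
go(590.6,364.4,7,-9.6)"
```

```text
t 31.45 slide [ 0.4 -0.1 -2.8] | 2.8 rot [-0.02 -0.02 -0.03] | 0.0 F [ 0.1  0.1 -1.7] w 53.0
```

>>> arm_command:
  rot:
    - [0,0,0]
    - [0,0,0]
  slide:
    - [0,0,-2.5]
    - [0,0,-0.5]
  gripper: [40,40]

```text
clock: 31.62
eef_pos: [590.7, 364.7, 7.4]
tool_rot: [-3.141, -0.001, -0.167]
force: [-0.6, 0.5, -0.6]
width: 53.0
```

```bash
 python3 -c "
from h import *
go(590.6,364.4,7,-9.6)"
```

```text
t 31.62 slide [-0.1 -0.3 -0.4] | 0.5 rot [-0.05  0.05 -0.03] | 0.1 F [-0.6  0.5 -0.6] w 53.0
```

>>> arm_command:
  rot:
    - [0,0,0]
    - [0,0,0]
    - [0,0,0]
    - [0,0,0]
    - [0,0,0]
  slide:
    - [-0.1,-0.2,-1]
    - [0,0,-0.3]
    - [0,0,0]
    - [0,0,0]
    - [0,0,0]
  gripper: [40,60,70,80,85]

```text
clock: 32.03
eef_pos: [592.0, 365.1, 8.1]
tool_rot: [-3.138, -0.003, -0.167]
force: [0.3, 0.1, 0.9]
width: 85.0
```

>>> arm_command:
  rot:
    - [0,0,0]
    - [0,0,0]
    - [0,0,0]
    - [0,0,0]
    - [0,0,0]
  slide:
    - [0,0,5]
    - [0,0,35]
    - [0,0,40]
    - [0,0,40]
    - [0,0,30]
  gripper: [85,85,85,85,85]

```text
clock: 32.45
eef_pos: [585.4, 361.7, 154.8]
tool_rot: [3.133, 0.01, -0.169]
force: [1.0, 0.8, -0.1]
width: 85.2
```

```bash
 python3 snap.py w18
```

```text
32.45 [585.4 361.7 154.8] [179.5   0.6  -9.7] [-0.94  0.87  0.68  1.47 -0.59  1.03 -0.29] [600.3 443.6 296.7] [-0.333  0.01  -0.168]
```

View pics/w18.png

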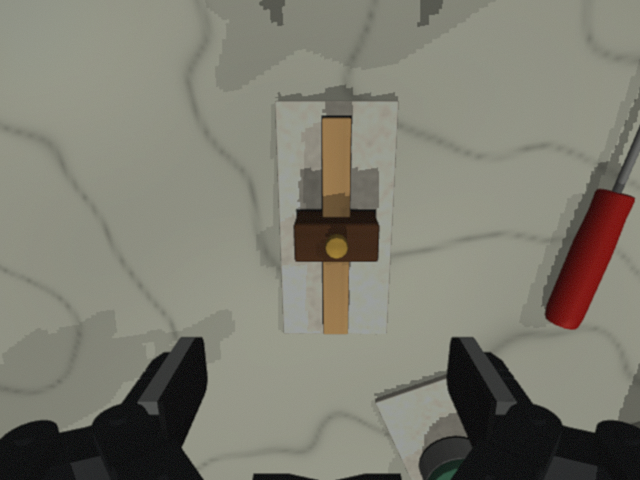

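The gauge covers its outline, with no black visible. I'll retract and run a full check from the top and scene views.

>>> arm_command:
  rot:
    - [0,0,0]
    - [0,0,0]
    - [0,0,0]
    - [0,0,0]
    - [0,0,0]
  slide:
    - [-25,20,20]
    - [-28,25,15]
    - [-28,25,10]
    - [-28,25,0]
    - [-15,15,0]
  gripper: [85,85,85,85,85]

```text
clock: 32.92
eef_pos: [469.6, 467.6, 215.8]
tool_rot: [-3.139, -0.01, -0.185]
force: [0.0, 0.9, -1.4]
width: 85.2
```

>>> arm_command:
  rot:
    - [0,0,0]
    - [0,0,0]
    - [0,0,0]
  slide:
    - [0,0,0]
    - [0,0,0]
    - [0,0,0]
  gripper: [85,85,85]

```text
clock: 33.17
eef_pos: [463.6, 474.3, 216.4]
tool_rot: [-3.135, -0.007, -0.174]
force: [0.0, -0.6, 0.0]
width: 84.9
```

```bash
python3 - <<'E'
from h import *
for n in ('top','scene'):
    p,d=get_image(n);cv2.imwrite(f'pics/{n}9.png',p[...,::-1]);np.savez(n+'9.npz',p=p,d=d)
im=np.load('top9.npz')['p'];c=get_calibration('top')
x=im[130:320,110:520];cv2.imwrite('pics/top9c.png',cv2.resize(x,(800,371),interpolation=cv2.INTER_CUBIC)[...,::-1])
f=np.load('top0.npz')['p']
for a in (f,im):
    h=cv2.cvtColor(a,cv2.COLOR_RGB2HSV).astype(int);m=(h[...,1]>130)&(h[...,0]>22)&(h[...,0]<32)&(h[...,2]>90)
    print('jar',blob(m,c,55,np.array((321,231))))
h=cv2.cvtColor(im,cv2.COLOR_RGB2HSV).astype(int)
print('tin',blob((h[...,0]>60)&(h[...,0]<90)&(h[...,1]>60),c,38,np.array((263,184))))
# plane from w13
g=np.load('w13.npz',allow_pickle=True);im=g['p'];c=g['c'].item();h=cv2.cvtColor(im,cv2.COLOR_RGB2HSV).astype(int)
m=(h[...,1]>120)&(h[...,0]<30)&(h[...,2]>90);m[:250]=0;m[:,:460]=0;print('brass',blob(m,c,42,np.array((515,330))))
# block from w12
g=np.load('w12.npz',allow_pickle=True);im=g['p'];c=g['c'].item();h=cv2.cvtColor(im,cv2.COLOR_RGB2HSV).astype(int)
m=(h[...,1]>90)&(h[...,0]<25)&(h[...,0]>5);m[:168]=0;m=cv2.morphologyEx(m.astype(np.uint8),cv2.MORPH_CLOSE,np.ones((5,5)));print('block',blob(m,c,42,np.array((345,245))))
print(telemetry.read_state()['clock'])
E
```

```text
jar {'px': array([320., 230.]), 'cen': array([532.6,  -7.3]), 'ang': np.float64(58.9), 'rect': array([532.4,  -7.5,  36.9,  33.5,  44.3])}
jar {'px': array([320., 230.]), 'cen': array([532.6,  -7.3]), 'ang': np.float64(58.9), 'rect': array([532.4,  -7.5,  36.9,  33.5,  44.3])}
tin {'px': array([261., 182.]), 'cen': array([654.4, 136.3]), 'ang': np.float64(7.7), 'rect': array([654.4, 136.3,  53.7,  54.5,  90. ])}
brass {'px': array([514., 322.]), 'cen': array([ 579.8, -383. ]), 'ang': np.float64(98.6), 'rect': array([ 578.9, -388.8,   33. ,   84.8,    2.1])}
block {'px': array([344., 244.]), 'cen': array([ 646.3, -128.5]), 'ang': np.float64(94.6), 'rect': array([ 646.6, -131.5,   54.7,   99.7,    4.8])}
33.2667
```

View pics/top9c.png

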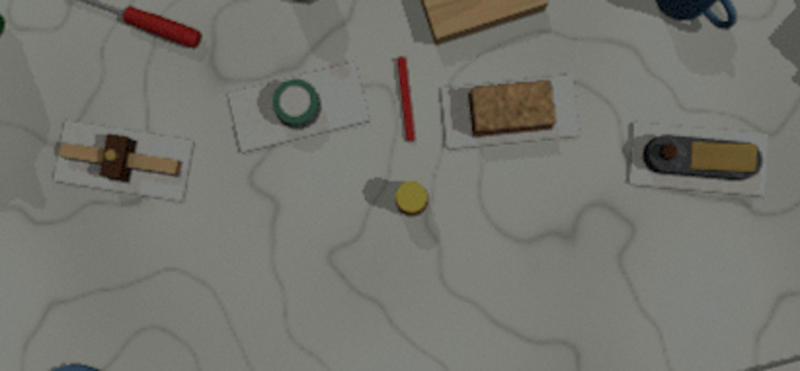

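View pics/scene9.png

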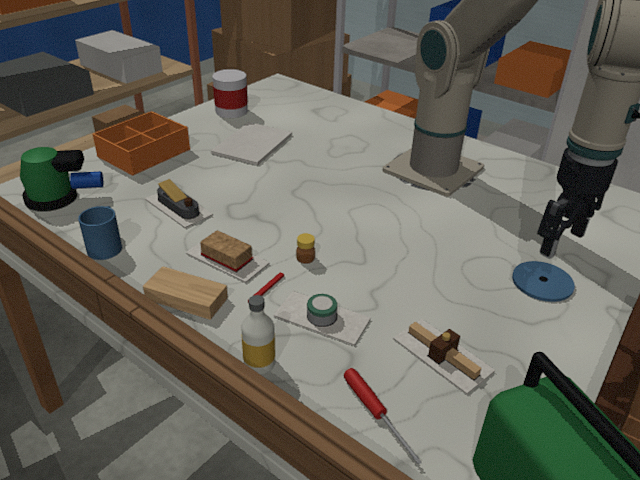

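```bash
python3 - <<'E'
from h import *
c=get_calibration('top')
for n,z,uv,uvt,uvb,uvg in (('top0',24,(262,257),(461,273),(165,277),(383,267)),('top9',30,(468,211),(261,182),(371,186),(172,211))):
    im=np.load(n+'.npz')['p'];h=cv2.cvtColor(im,cv2.COLOR_RGB2HSV).astype(int)
    m=(h[...,2]<70)|((h[...,1]>110)&(h[...,0]<30)&(h[...,2]<125));m=cv2.morphologyEx(m.astype(np.uint8),cv2.MORPH_CLOSE,np.ones((3,3)))
    print(n,'plane',blob(m,c,z,np.array(uv)))
    b=(h[...,1]>120)&(h[...,0]<30)&(h[...,2]>75);print(' brass',blob(b,c,z+14,np.array(uv)))
    print(' tin',blob((h[...,0]>60)&(h[...,0]<90)&(h[...,1]>60),c,z+8,np.array(uvt)))
    b=(h[...,1]>80)&(h[...,0]<25)&(h[...,0]>3);b=cv2.morphologyEx(b.astype(np.uint8),cv2.MORPH_CLOSE,np.ones((3,3)));print(' block',blob(b,c,z+12,np.array(uvb)))
    print(' gauge',blob(b,c,z,np.array(uvg)))
im=np.load('top9.npz')['p'];o=np.load('top0.npz')['p']
print((im.max(2)<45)[195:228,430:505].sum())
x=np.vstack([im[185:235,425:510],o[185:235,425:510]]);cv2.imwrite('pics/pl.png',cv2.resize(x,None,fx=7,fy=5,interpolation=cv2.INTER_NEAREST)[...,::-1])
E
```

```text
top0 plane {'px': array([261., 257.]), 'cen': array([472.3, 137.3]), 'ang': np.float64(71.1), 'rect': array([472.1, 137.6, 140.5,  43.6,  71. ])}
 brass {'px': array([268., 259.]), 'cen': array([466.4, 119.9]), 'ang': np.float64(70.7), 'rect': array([466.3, 120.1,  68.5,  32.4,  71.1])}
 tin {'px': array([462., 273.]), 'cen': array([ 429.1, -341.5]), 'ang': np.float64(107.9), 'rect': array([ 429.3, -341.3,   54.7,   52.1,   89.4])}
 block {'px': array([165., 277.]), 'cen': array([427.4, 367.1]), 'ang': np.float64(91.2), 'rect': array([427.3, 367.1,  54.5, 106.6,   1.3])}
 gauge {'px': array([382., 266.]), 'cen': array([ 447.6, -154.5]), 'ang': np.float64(81.4), 'rect': array([ 448.3, -154.2,  146.6,   51.7,   81.3])}
top9 plane {'px': array([469., 210.]), 'cen': array([ 579.4, -365.8]), 'ang': np.float64(84.9), 'rect': array([ 579.6, -365.8,  144.1,   48.1,   84.2])}
 brass {'px': array([480., 210.]), 'cen': array([ 578.2, -388. ]), 'ang': np.float64(86.6), 'rect': array([ 578.3, -388.3,   77.6,   32.5,   86. ])}
 tin {'px': array([261., 182.]), 'cen': array([654.4, 136.3]), 'ang': np.float64(7.7), 'rect': array([654.4, 136.3,  53.7,  54.5,  90. ])}
 block {'px': array([372., 185.]), 'cen': array([ 642.6, -132.1]), 'ang': np.float64(95.7), 'rect': array([ 642.4, -132.4,   60.8,  100.9,    4.7])}
 gauge {'px': array([171., 211.]), 'cen': array([588. , 358.7]), 'ang': np.float64(80.1), 'rect': array([587.2, 357.7, 148.6,  54.4,  64.3])}
295
```

View pics/pl.png

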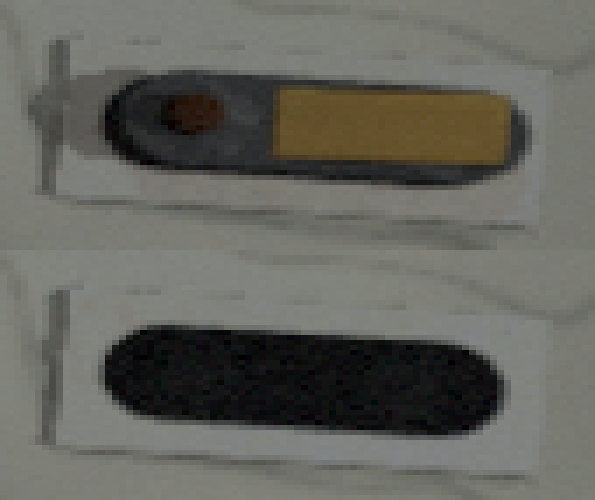

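```bash
python3 - <<'E'
from h import *
g=np.load('w8.npz',allow_pickle=True);im=g['p'];c=g['c'].item()
print(im[138:160,325].max(1))
for v in (144,145,146,147): print(v,onplane((325,v),c,6).round(1))
x=im[135:225,230:420];cv2.imwrite('pics/e8.png',cv2.resize(x,None,fx=4,fy=4,interpolation=cv2.INTER_CUBIC)[...,::-1].clip(0,85)*3)
E
```

```text
[157 157 159 161 156 120  63  25  25  26  29  31  43  41  43  44  42  45
  52  59  64  60]
144 [[ 589.2 -298.8    6. ]]
145 [[ 589.2 -299.1    6. ]]
146 [[ 589.1 -299.4    6. ]]
147 [[ 589.1 -299.7    6. ]]
```

View pics/e8.png

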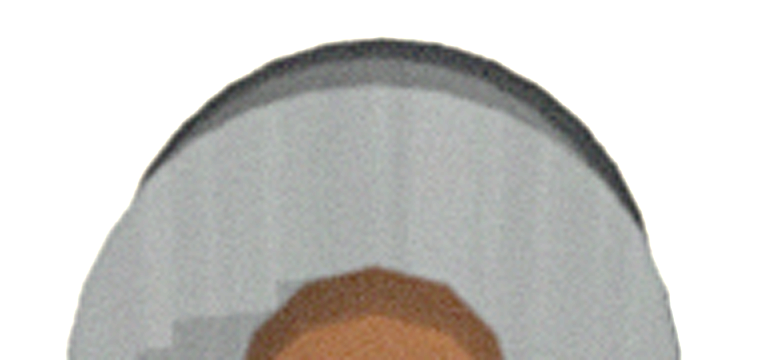

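A close look at the plane's end shows an even rim of outline about 1.5 mm wide (1.0 mm is ideal), so it sits within roughly 0.5 mm. Handing in.

```bash
python3 -c "
from cell import ctrl,telemetry
s=telemetry.read_state();print(s['clock'],s['force'].round(1),s['eef_pos'].round(1))
print(ctrl.finish_job())"
```

```text
33.2667 [-0.3 -0.5  0.6] [464.8 472.9 216.3]
the job is handed in; nothing more can be done
None
```

I put the block plane, sanding block, wax tin and marking gauge on their boards in that order. Each was lowered to contact before I let go. I handed in at 33.3 s with the gripper clear of everything.

**Plane:** a close-up just after release shows about 1.5 mm of outline showing at the knob end, where 1.0 mm is ideal. It sits about 0.5 mm off.

**Sanding block and tin:** wrist pictures after release put each within about 1 mm of its outline's centre, and the block's angle within about 0.4°.

**Gauge:** it was within 0.5 mm just before release, and no black shows around it in the wrist picture afterwards.

**Jar:** its measured position from above is the same before and after, and the last scene picture shows it and all four tools standing.

**Disagreement:** the top camera's numbers for the placed tools are about 2 to 7 mm off the wrist ones. I put that down to it seeing the tools' sides at a slant, and trusted the wrist views. I did not take a second close-up of the plane after moving away.

**Contact force:** the highest I read was 26 N at the wrist, while feeling for the board under the plane.

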